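# Lock the shaker tray with its spring clip

### The job

Fit the blue tray insert on the shaker: hook its plain front edge (the edge beside the black handle) under the steel lip, then rotate it down flat so that the grooved stud comes up through its hole. Then lock it by pressing the orange open spring clip sideways into the groove of the stud until it snaps fully home, and let go. Do not push or tip over the beaker, the dish or the bottle.

Things in the scene. Friction and masses are not known exactly. Their poses are not given: they have to be found in the camera images.
- shaker: Fixed white shaker, 150 x 156 mm. Origin under its centre at bench height; z up, x away from its front panel (roughly away from the robot). Its flat grey platform lies 56 mm above the bench, x -71..71, y -70..70 mm. The tray's axes agree with these when it is fitted; its upper face is then 62 mm above the bench, and the clip can rest and slide on it.
- lip (a point): Point of the platform surface at the foot of the steel lip's wall, mid-length. The lip runs along shaker y (+-62 mm) at the front of the platform; from here its overhang reaches 9 mm in +x, underside 12 mm and top 16 mm above the platform. Axes as the shaker's.
- stud (a point): Point on the axis of the fixed upright steel stud, 70 mm in +x from lip and 9 mm above the platform: where the middle of the seated clip belongs. Heights above the platform: shoulder 19 mm in diameter to 5.5 mm, groove 14 mm in diameter from 5.5 to 15 mm, chamfered head 19 mm in diameter from 15 to 21 mm. Axes as the shaker's.
- tray_grip (a point): Centre of the black bar handle (12 mm thick in x, 40 long in y, 32 tall, 6 to 38 mm above the underside) of the loose blue tray, 160 g, a plate 100 (x) x 120 (y) x 6 mm. This point is 22 mm above the tray's underside, 30 mm from the plain front edge, midway in y. z up, x from the front edge to the far edge.
- tray_edge (a point): Middle of the tray's plain front edge, on its underside: x = -30 mm, z = -22 mm from the handle's centre. Axes as the tray's.
- tray_hole (a point): Centre, at the underside, of the tray's rectangular hole, 29 (x) x 26 (y) mm: x = +38 mm, z = -22 mm from the handle's centre. Axes as the tray's.
- clip_grip (a point): Centre of the grip block at the tail of the loose orange spring clip (about 35 g, lying flat), 8 mm above its underside, 22 mm behind the seat centre. The tail is 24 mm wide (y), 6 mm thick, and ends 30 mm behind the seat centre; the block is 16 mm tall, from 30 to 20 mm behind it, with a flat back to push on. z up, x to the open mouth.
- clip_seat (a point): Centre of the clip's seat, half-way up its 6 mm thickness; it meets stud when home. Two C-shaped sprung jaws, flared at the tips, reach 19 mm ahead of it and are about 36 mm wide over all; their narrowest gap, 9.6 mm, is 7 mm ahead. They spring apart over the groove under a push of some 5 to 15 N. Axes as the clip's.
- beaker: Loose small glass beaker, 52 mm in diameter, 61 mm tall, origin under its centre. Bystander.
- dish: Loose petri dish with lid, 61 mm in diameter, 15 mm tall, origin under its centre. Bystander.
- bottle: Loose white plastic bottle with green cap, 56 mm in diameter, 168 mm tall, origin under its centre. Bystander.

How it is judged:
By the outcome, as a careful person would: the job done as asked, in the order asked, and still so for the second after the job is handed in, with the robot touching nothing.
It also fails if it takes over 72 s, if anything falls off the work surface, if the arm or the gripper's body presses on something with over 40 N, if the wrist force passes 120 N, or if a joint passes its speed limit or range.

### The arm

A 6-joint arm with a two-finger parallel gripper is mounted at the origin on a cart in front of the work surface, level with it; the furniture and walls round the work are solid. World frame = base frame: x ahead of the robot, y to its left, z up, the work surface at z = 0. Lengths are in m, angles in rad, forces in N, time in s.
With the tool pointing down it reaches from about 0.3 to 0.775 m from the base axis. Payload 14.6 kg.
Tool frame: the origin (TCP) lies at the very end of the fingers, on their centre line; the grasp point (between the pads) lies 19 mm behind it; z points along the fingers, y is the direction in which the jaws open and shut (so a half turn about z gives the same grasp; the last joint's range is limited). The gripper opens to 94 mm and grips with 3 to 60 N. Pads are 16 mm wide; open, the fingers measure 119 mm over their backs; the gripper's body (75 mm by 177 mm) begins 78 mm behind the grasp point.
Start: joints at [1.147, 0.3, 1.521, -0, 1.321, -0.067], TCP at [0.192, 0.515, 0.205] pointing down, gripper open.
Joint ranges: [-3.03, 3.03], [-0.79, 2.21], [0.23, 2.52], [-1.04, 4.18], [0, 3.07], [-2.55, 2.55]. Speed limits (rad/s): [2.22, 2.22, 2.57, 3.14, 3.14, 3.14].

### API

Orientations are given as [roll, pitch, yaw] about the fixed x, y, z axes, in that order (R = Rz(yaw) Ry(pitch) Rx(roll)).
In Python, from station import get_obs, vision, hand_in gives the robot as it stands.
- The arm moves only by the tool play_rows, never from a script. Its argument "moves" is a list of rows, each an object with "claw": the opening, from 0 (shut) to 1 (fully open); "linear": the shift along the tool's x, y, z in mm, a list of three; "turn": the turn, a rotation vector about the tool's x, y, z in rad, a list of three. In form: [{"claw": claw, "linear": [tx, ty, tz], "turn": [ax, ay, az]}, ...]. A call has 1 to 8 rows; each row is the pose to reach, as a shift and turn from the pose measured when the call began, along the tool's axes at that moment; what a row does not reach only later rows make up. A row lasts 1/8 s, in which the tool goes at most 62.5 mm and 10.7 degrees, less where a joint would pass 70% of its speed; a pose out of reach is approached as far as the arm can. A call with a gripper value outside its range is refused whole. The fingers move at their own pace and stop on an object; "force" is the grip in N (left out, the last holds). Time passes only in rows, so rows that repeat a pose let the fingers close. It gives the time, the measured TCP pose, the force and the opening at its end, in the units of the state.
- get_obs(): the state, without advancing time (a new reading comes with each control period).
- vision.camera(name): name is "scene" or "top"; returns the picture (420x560x3 uint8, blue, green, red); there is no depth.
- vision.camera_info(name): a dict with "camera_matrix" (3x3 intrinsics, pixels), "rvec" (rotation vector, rad) and "tvec" (3), from world to camera coordinates, as OpenCV has them. Camera axes: x right, y down, z forward; pixel columns grow to the right and rows downward; lengths in m; the calibration is good to about 2 mm. A picture is of the moment at which its call begins. camera_info takes no time and is no camera call.
- hand_in(): hands the job in, once; it reports no verdict.
The state is a dict: "time_s": time; "qpos": joint angles; "joint_vel": joint speeds; "tau": joint torques, N m; "ee_pos": TCP position; "eef_rot": TCP orientation; "force": force on the tool from outside, world axes, zero at the start; "moment": the same for the moment, N m; "grip_width": finger opening in m.
Only numpy, scipy, OpenCV 4.12 (cv2) and the standard library are available. Lean on these libraries where they do the work, as an engineer would, in place of code of your own. Each camera call takes 0.05 s, during which the arm holds its last target.

## Working session

There is one attempt and no reset: what is moved stays moved. The work goes in short steps, Python scripts to look and compute and a tool call to move; the robot and the scene stay as the last step left them, time stands still between calls to the robot, and variables do not carry over. Pictures are saved under pics/ and viewed, and the job is handed in when it is done.

Besides the shell and the picture viewer there is one more tool, called after "Request:" as name(argument=value, ...) on one line, values as JSON. play_rows: Moves the arm, as the interface text tells. Its arguments: {"type":"object","properties":{"moves":{"type":"array","items":{"type":"object","properties":{"claw":{"type":"number"},"linear":{"type":"array","items":{"type":"number"}},"turn":{"type":"array","items":{"type":"number"}}}}},"force":{"type":"number"}},"required":["moves"]}

```bash
mkdir -p pics; ls; python3 - <<'E'
from station import get_obs, vision
import cv2
o=get_obs()
for k,v in o.items(): print(k,v)
for n in ("scene","top"):
    cv2.imwrite(f"pics/{n}0.png",vision.camera(n)); i=vision.camera_info(n); print(n,i)
E
```

```text
pics
time_s 0.0
qpos [ 1.14742549e+00  3.00453866e-01  1.52159470e+00  1.20987881e-06
  1.32069293e+00 -6.66187694e-02]
joint_vel [-0.001093    0.00032591 -0.00208141 -0.00035872 -0.00130941  0.00132989]
tau [-2.06651610e-03 -5.31797755e+01 -3.52733588e+01  7.07633444e-02
  2.43535376e-02 -1.34539955e-04]
ee_pos [0.19198027 0.51512162 0.20489002]
eef_rot [-3.14044644e+00 -7.76473101e-05  2.78484024e+00]
force [-0.14859761 -0.09887721  0.5490278 ]
moment [-0.04160384 -0.05186023  0.02529402]
grip_width 0.0937781470172955
scene {'camera_matrix': array([[435.5186953 ,   0.        , 276.80971089],
       [  0.        , 435.5186953 , 212.7021039 ],
       [  0.        ,   0.        ,   1.        ]]), 'rvec': array([ 2.19989458, -0.72180643,  0.31570254]), 'tvec': array([-0.41696497,  0.24765326,  1.1187498 ])}
top {'camera_matrix': array([[427.94760098,   0.        , 278.24296907],
       [  0.        , 427.94760098, 200.75869987],
       [  0.        ,   0.        ,   1.        ]]), 'rvec': array([ 2.15282024, -2.12368076,  0.20298103]), 'tvec': array([-0.01858728,  0.52935278,  1.07070739])}
```

View pics/scene0.png

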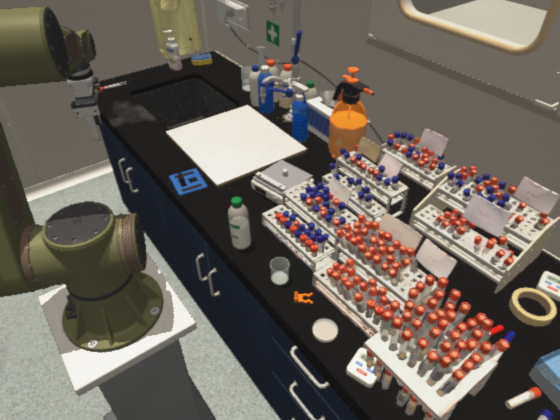

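View pics/top0.png

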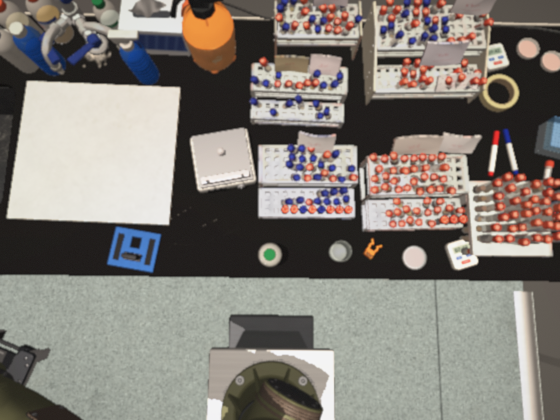

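```bash
python3 - <<'E'
import cv2,numpy as np
t=cv2.imread("pics/top0.png"); s=cv2.imread("pics/scene0.png")
def crop(im,x,y,w,h,f): return cv2.resize(im[y:y+h,x:x+w],None,fx=f,fy=f,interpolation=cv2.INTER_CUBIC)
cv2.imwrite("pics/t_shaker.png",crop(t,180,120,90,75,8))
cv2.imwrite("pics/t_tray.png",crop(t,100,220,70,56,8))
cv2.imwrite("pics/t_clip.png",crop(t,350,230,50,40,12))
cv2.imwrite("pics/s_shaker.png",crop(s,240,150,80,60,9))
cv2.imwrite("pics/s_tray.png",crop(s,160,160,60,45,10))
E
```

```text
(no output)
```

View pics/t_shaker.png

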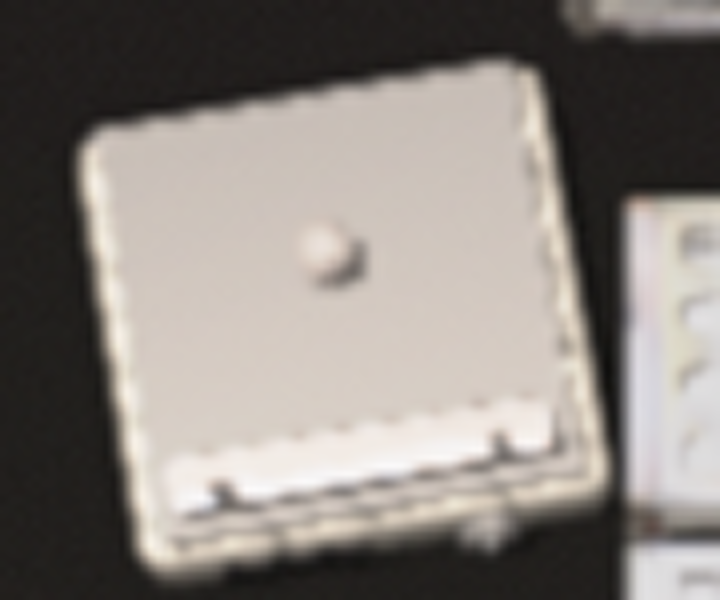

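View pics/t_tray.png

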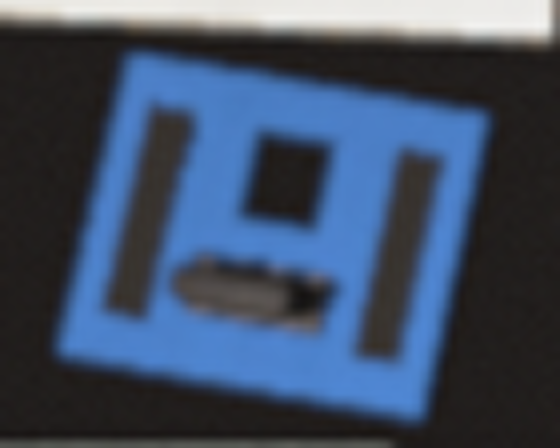

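View pics/t_clip.png

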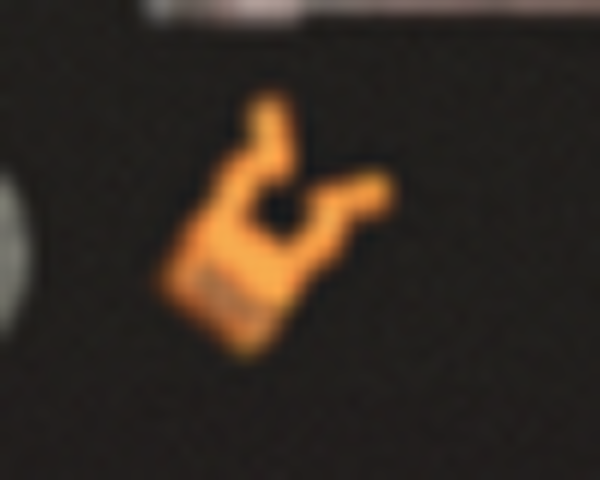

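View pics/s_shaker.png

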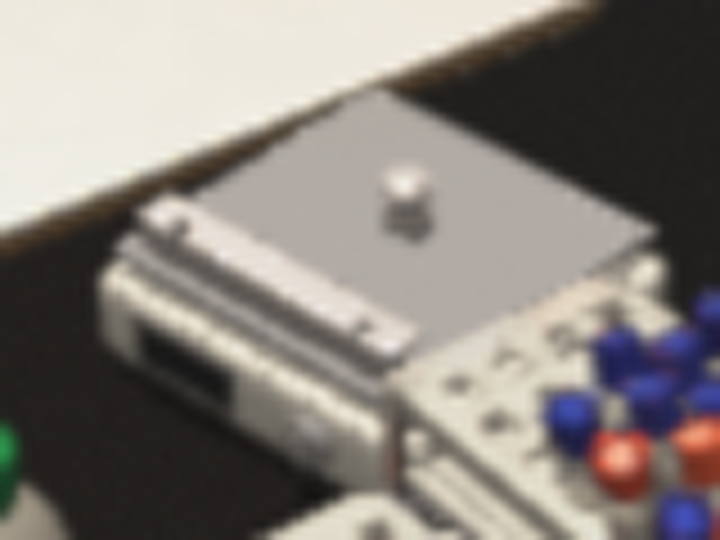

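View pics/s_tray.png

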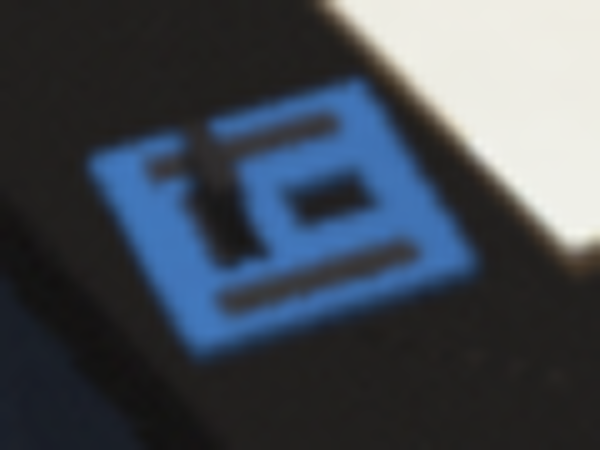

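```bash
cat > h.py <<'E'
import numpy as np, cv2, json
from scipy.spatial.transform import Rotation as Rn
from scipy.optimize import least_squares
from station import get_obs, vision
def cam(n):
    i=vision.camera_info(n); return i["camera_matrix"],i["rvec"],i["tvec"]
def proj(n,P):
    K,r,t=cam(n); return cv2.projectPoints(np.asarray(P,float).reshape(-1,3),r,t,K,None)[0].reshape(-1,2)
def unproj(n,uv,z):
    K,r,t=cam(n); R=cv2.Rodrigues(r)[0]; c=-R.T@t
    d=(R.T@np.linalg.inv(K)@np.c_[np.atleast_2d(uv),np.ones(len(np.atleast_2d(uv)))].T).T
    return c+d*((z-c[2])/d[:,2])[:,None]
def crop2px(uv,x,y,f): return (np.asarray(uv,float)+.5)/f-.5+[x,y]
def world(pose,P):
    x,y,a=pose; c,s=np.cos(a),np.sin(a); P=np.asarray(P,float)
    return np.c_[x+c*P[:,0]-s*P[:,1], y+s*P[:,0]+c*P[:,1], P[:,2]]
def snap(n,name,box=None,f=1):
    im=vision.camera(n); cv2.imwrite(f"pics/{name}_raw.png",im)
    if box: x,y,w,h=box; im=cv2.resize(im[y:y+h,x:x+w],None,fx=f,fy=f,interpolation=cv2.INTER_CUBIC)
    cv2.imwrite(f"pics/{name}.png",im)
def tool():
    o=get_obs(); return np.array(o["ee_pos"]),Rn.from_euler("xyz",o["eef_rot"]),o
def rel(p,rpy):
    """target TCP pose (m, rpy) -> row numbers from current pose"""
    q,R,o=tool(); T=Rn.from_euler("xyz",rpy) if not isinstance(rpy,Rn) else rpy
    return np.round(R.inv().apply(np.asarray(p)-q)*1000,1), np.round((R.inv()*T).as_rotvec(),4)
E
python3 - <<'E'
from h import *
# tray silhouettes
box=np.array([[x,y,z] for x in(-.03,.07) for y in(-.06,.06) for z in(0,.006)])
cont={}
for n,roi in(("top",(100,220,70,56)),("scene",(155,155,70,60))):
    im=cv2.imread(f"pics/{n}0.png"); x,y,w,h=roi
    c=cv2.resize(im[y:y+h,x:x+w],None,fx=8,fy=8,interpolation=cv2.INTER_CUBIC).astype(int)
    m=((c[...,0]-c[...,2])>50).astype(np.uint8)
    cs=max(cv2.findContours(m,cv2.RETR_EXTERNAL,cv2.CHAIN_APPROX_NONE)[0],key=cv2.contourArea)
    cs=cv2.convexHull(cs).reshape(-1,2)
    # dense edge of hull
    cont[n]=crop2px(cs,x,y,8); print(n,len(cs))
def dens(q,k=40):
    return np.concatenate([q[i]+(q[(i+1)%len(q)]-q[i])*np.linspace(0,1,k,False)[:,None] for i in range(len(q))])
def res(p,ns):
    o=[]
    for n in ns:
        hull=cv2.convexHull(proj(n,world(p,box)).astype(np.float32))
        o+= [cv2.pointPolygonTest(hull,tuple(map(float,q)),True) for q in dens(cont[n].astype(float),6)]
    return np.array(o)
p0=[*unproj("top",[134,252],0)[0,:2],-.17]; print(p0)
for ns in(["top"],["scene"],["top","scene"]):
    r=least_squares(res,p0,args=(ns,),x_scale=[.01,.01,.1],loss="soft_l1",f_scale=.3,diff_step=1e-4); print(ns,r.x,np.sqrt(np.mean(r.fun**2)))
# stud top centre & others
print("cam", [(-cv2.Rodrigues(cam(n)[1])[0].T@cam(n)[2]) for n in("top","scene")])
print("stud head top:",unproj("top",crop2px([[328,250]],180,120,8),.077),unproj("scene",crop2px([[407,180]],240,150,9),.077))
print("lip edge top:",unproj("top",crop2px([[165,458],[553,400]],180,120,8),.072),"scene",unproj("scene",crop2px([[175,193],[417,330]],240,150,9),.072))
print("plat top:",unproj("top",crop2px([[100,132],[520,62]],180,120,8),.056),"scene far, right",unproj("scene",crop2px([[380,88],[658,232]],240,150,9),.056))
print("clip block..",unproj("top",crop2px([[165,285],[248,352],[265,100],[390,190],[280,210]],350,230,12),.006))
print("beaker,dish,bottle",unproj("top",[[340,252],[414,258],[270,254]],.0))
E
```

```text
top 42
scene 33
[np.float64(0.39410782610507805), np.float64(0.3681835408794713), -0.17]
['top'] [ 0.38245802  0.37136054 -0.15380604] 0.5289337792987898
['scene'] [ 0.38250288  0.37504395 -0.15393548] 0.22332340024946964
['top', 'scene'] [ 0.38224173  0.37204213 -0.15334156] 0.5022290507975103
cam [array([0.33712552, 0.00542765, 1.14598913]), array([-0.05547654, -0.79432968,  0.92344775])]
stud head top: [[0.65282531 0.13966452 0.077     ]] [[0.65241468 0.14071676 0.077     ]]
lip edge top: [[0.5843275  0.18998853 0.072     ]
 [0.60549064 0.06620245 0.072     ]] scene [[0.58328037 0.19077875 0.072     ]
 [0.60545803 0.07233918 0.072     ]]
plat top: [[0.69815865 0.21897125 0.056     ]
 [0.7249284  0.08085054 0.056     ]] scene far, right [[0.69803909 0.21868025 0.056     ]
 [0.72470854 0.08230863 0.056     ]]
clip block.. [[ 0.39830876 -0.23968066  0.006     ]
 [ 0.3838283  -0.25775969  0.006     ]
 [ 0.43959088 -0.26295553  0.006     ]
 [ 0.41995641 -0.29033717  0.006     ]
 [ 0.41519968 -0.26567436  0.006     ]]
beaker,dish,bottle [[ 0.40124774 -0.1786442   0.        ]
 [ 0.3878938  -0.37663053  0.        ]
 [ 0.39351867  0.00811031  0.        ]]
```

```bash
cat > ov.py <<'E'
from h import *
def overlay(src,n,roi,f,segs,out):
    x,y,w,h=roi; im=cv2.imread(src); c=cv2.resize(im[y:y+h,x:x+w],None,fx=f,fy=f,interpolation=cv2.INTER_CUBIC)
    for P,col in segs:
        q=((proj(n,P)-[x,y]+.5)*f-.5)
        cv2.polylines(c,[np.round(q*16).astype(np.int32)],False,col,1,cv2.LINE_AA,4)
    cv2.imwrite(out,c)
def rect(x0,x1,y0,y1,z): return np.array([[x0,y0,z],[x1,y0,z],[x1,y1,z],[x0,y1,z],[x0,y0,z]])
def circ(cx,cy,r,z): a=np.linspace(0,2*np.pi,40); return np.c_[cx+r*np.cos(a),cy+r*np.sin(a),0*a+z]
def shaker_segs(p,lx):  # p = pose of stud axis frame
    M=lambda Q: world(p,Q)
    return [(M(rect(-.082,.060,-.07,.07,.056)),(0,0,255)),(M(circ(0,0,.0095,.077)),(0,255,0)),(M(np.array([[-.061,-.062,.072],[-.061,.062,.072]])),(255,0,0))]
def tray_segs(p,z=0):
    M=lambda Q: world(p,Q)+[0,0,z]
    return [(M(rect(-.03,.07,-.06,.06,.006)),(0,0,255)),(M(rect(-.03,.07,-.06,.06,0)),(0,255,255)),(M(rect(.0235,.0525,-.013,.013,.006)),(0,255,0)),(M(rect(-.006,.006,-.02,.02,.038)),(255,255,255))]
E
python3 - <<'E'
from ov import *
S=(.6526,.1402,np.radians(10.7)); T=(.3824,.373,-.1537)
overlay("pics/top0.png","top",(180,120,90,75),8,shaker_segs(S,0),"pics/o1.png")
overlay("pics/scene0.png","scene",(240,150,80,60),9,shaker_segs(S,0),"pics/o2.png")
overlay("pics/top0.png","top",(100,220,70,56),10,tray_segs(T),"pics/o3.png")
overlay("pics/scene0.png","scene",(160,160,60,45),12,tray_segs(T),"pics/o4.png")
a=[cv2.imread(f"pics/o{i}.png") for i in(1,2,3,4)]
E
```

```text
(no output)
```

View pics/o1.png

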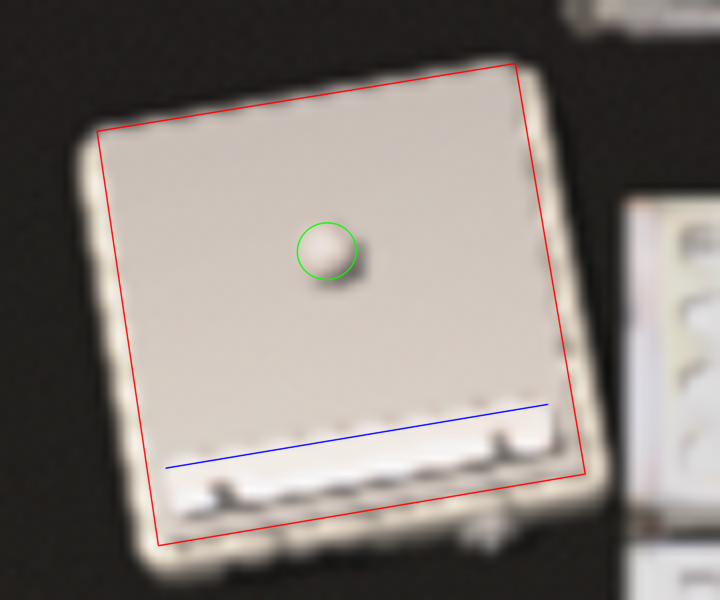

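View pics/o2.png

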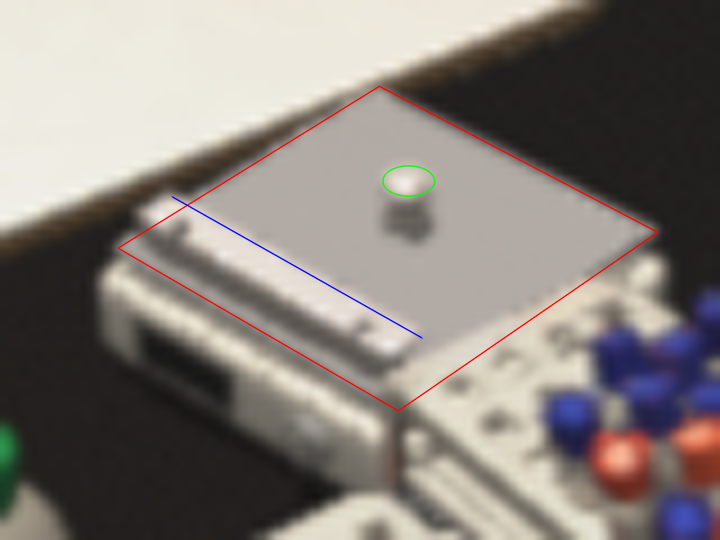

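View pics/o3.png

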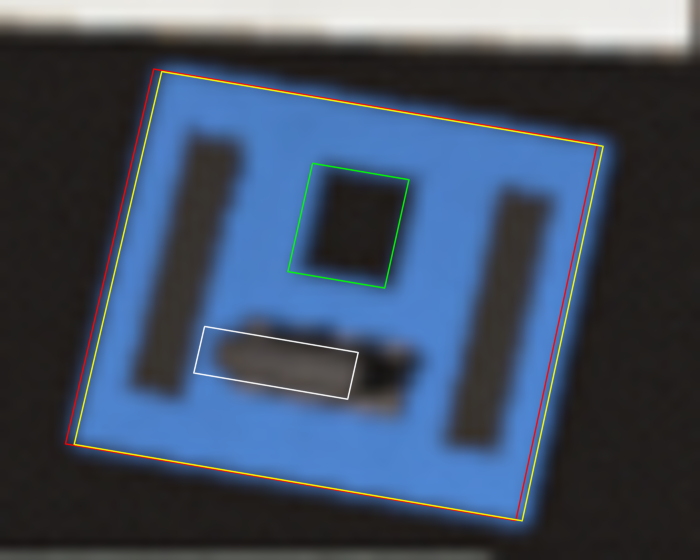

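View pics/o4.png

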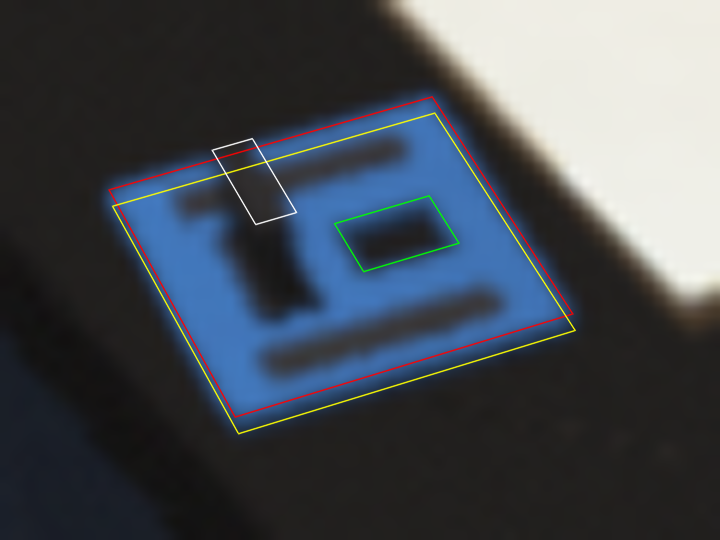

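```bash
python3 - <<'E'
from h import *
print(rel([.3824,.3725,.12],[np.pi,0,1.417]))
print(rel([.3824,.3725,.019],[np.pi,0,1.417]))
E
```

```text
(array([-228.2,  -67.1,   85. ]), array([-9.0000e-04,  7.0000e-04,  1.3678e+00]))
(array([-228.2,  -67. ,  186. ]), array([-9.0000e-04,  7.0000e-04,  1.3678e+00]))
```

Request:
play_rows(moves=[{"claw":1,"linear":[-57,-17,21],"turn":[0,0,0.171]},{"claw":1,"linear":[-114,-34,42],"turn":[0,0,0.342]},{"claw":1,"linear":[-171,-50,64],"turn":[0,0,0.513]},{"claw":1,"linear":[-228,-67,85],"turn":[0,0,0.684]},{"claw":1,"linear":[-228,-67,85],"turn":[0,0,0.855]},{"claw":1,"linear":[-228,-67,85],"turn":[0,0,1.026]},{"claw":1,"linear":[-228,-67,85],"turn":[0,0,1.2]},{"claw":1,"linear":[-228,-67,85],"turn":[-0.001,0.001,1.368]}], force=40)

```text
time_s: 1.1
ee_pos: [0.3821, 0.3725, 0.1197]
eef_rot: [-3.141, 0.0, 1.411]
force: [-0.1, 0.3, -0.3]
grip_width: 0.0939
```

```bash
python3 - <<'E'
from h import *
print(tool()[0],tool()[2]["eef_rot"])
print(rel([.3824,.3725,.020],[np.pi,0,1.417]))
snap("scene","s1",(100,60,160,120),5)
E
```

```text
[0.38209577 0.37249393 0.11968682] [-3.14098540e+00  1.74078443e-04  1.41108244e+00]
(array([ 0.1,  0.4, 99.7]), array([-0.0006,  0.0002, -0.0059]))
```

View pics/s1.png

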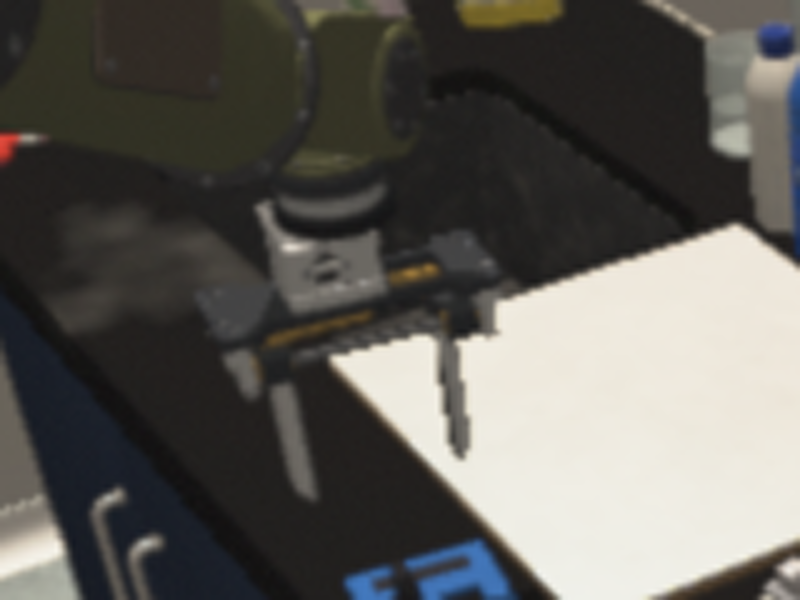

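Request:
play_rows(moves=[{"claw":1,"linear":[0,0.4,50],"turn":[0,0,-0.006]},{"claw":1,"linear":[0,0.4,90],"turn":[0,0,-0.006]},{"claw":0.5,"linear":[0,0.4,100],"turn":[0,0,-0.006]},{"claw":0,"linear":[0,0.4,100],"turn":[0,0,-0.006]},{"claw":0,"linear":[0,0.4,100],"turn":[0,0,-0.006]},{"claw":0,"linear":[0,0.4,100],"turn":[0,0,-0.006]},{"claw":0,"linear":[0,0.4,100],"turn":[0,0,-0.006]},{"claw":0,"linear":[0,0.4,100],"turn":[0,0,-0.006]}], force=40)

```text
time_s: 2.15
ee_pos: [0.3825, 0.3725, 0.02]
eef_rot: [-3.141, -0.0, 1.409]
force: [0.1, -0.0, -1.1]
grip_width: 0.0375
```

```bash
python3 - <<'E'
from h import *
print(tool()[0],tool()[2]["eef_rot"])
snap("scene","s2",(150,110,80,100),6)
E
```

```text
[0.38253533 0.37251067 0.01998096] [-3.14128527e+00 -2.56054617e-04  1.40882255e+00]
```

View pics/s2.png

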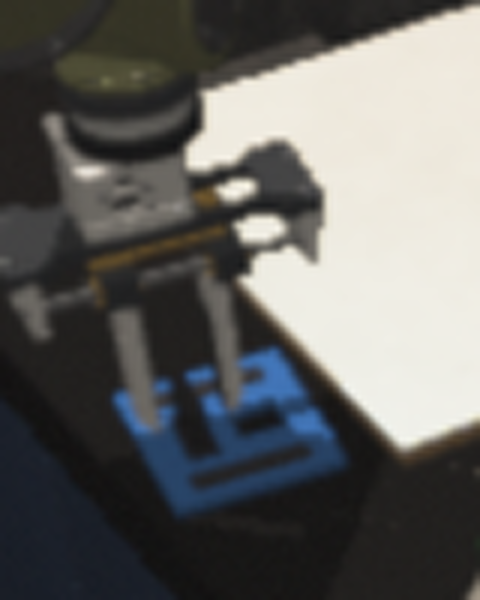

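Request:
play_rows(moves=[{"claw":0,"linear":[0,0,0],"turn":[0,0,-0.008]},{"claw":0,"linear":[0,0,0],"turn":[0,0,-0.008]},{"claw":0,"linear":[0,0,0],"turn":[0,0,-0.008]},{"claw":0,"linear":[0,0,0],"turn":[0,0,-0.008]}], force=40)

```text
time_s: 2.7
ee_pos: [0.3825, 0.3725, 0.0199]
eef_rot: [-3.141, -0.0, 1.417]
force: [-0.8, -0.4, 1.0]
grip_width: 0.0117
```

Request:
play_rows(moves=[{"claw":0,"linear":[0,0,-20],"turn":[0,0,0]},{"claw":0,"linear":[0,0,-60],"turn":[0,0,0]},{"claw":0,"linear":[0,0,-100],"turn":[0,0,0]},{"claw":0,"linear":[0,0,-130],"turn":[0,0,0]},{"claw":0,"linear":[0,0,-130],"turn":[0,0,0]}], force=40)

```text
time_s: 3.32
ee_pos: [0.3831, 0.373, 0.1515]
eef_rot: [3.14, -0.003, 1.417]
force: [-0.0, 0.7, -2.5]
grip_width: 0.0112
```

```bash
python3 - <<'E'
from h import *
q,R,o=tool(); print(q,o["eef_rot"],o["force"],o["grip_width"])
snap("scene","s3",(140,80,100,100),6); snap("top","t3",(80,190,90,80),8)
E
```

```text
[0.38312274 0.37297926 0.15145801] [ 3.13973234e+00 -2.73161598e-03  1.41681487e+00] [-0.04278992  0.6582529  -2.53203788] 0.011217433649115848
```

View pics/s3.png

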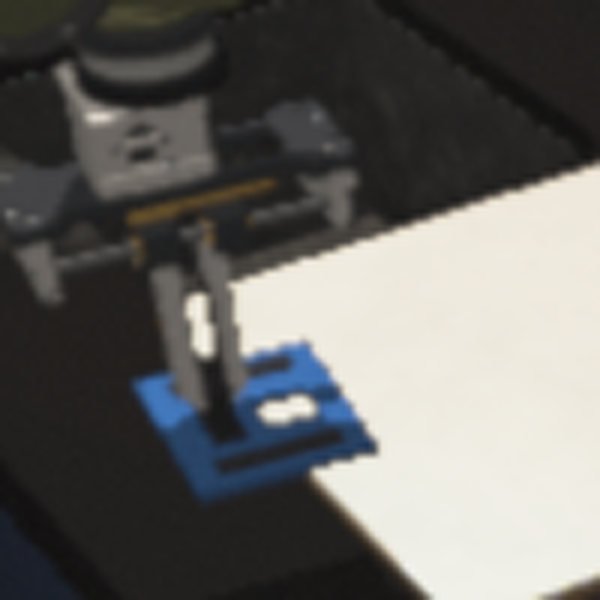

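View pics/t3.png

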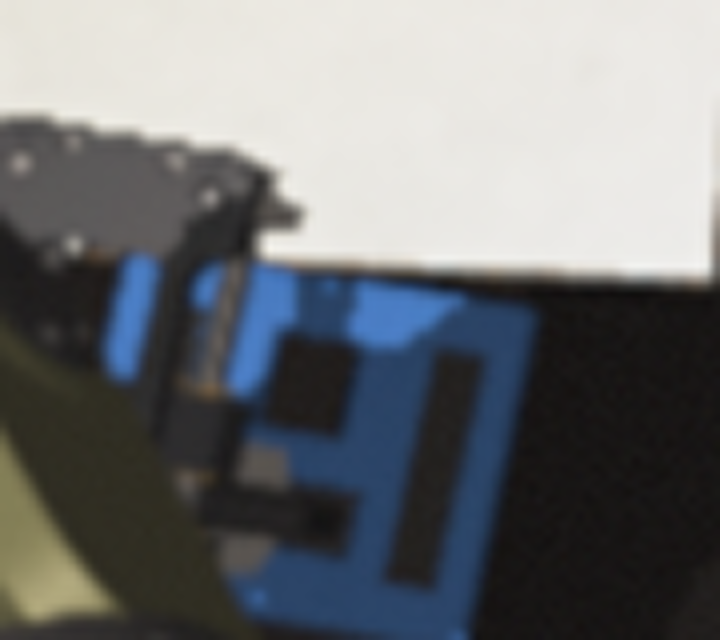

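```bash
cat >> h.py <<'E'
S=np.array([.6526,.1402]); PSI=.178
GR=np.array([.030,0,.020]) # TCP in tray-edge frame
def trayT(ex,ez,th,psi=None,ey=0,S_=None,gr=None):
    """TCP target with tray front edge ex mm from lip foot, ez mm above platform, tilt th deg"""
    psi=PSI if psi is None else psi; s=S if S_ is None else np.asarray(S_); g=GR if gr is None else gr
    Rz=Rn.from_euler("z",psi); Rt=Rz*Rn.from_euler("y",-np.radians(th))
    E=np.r_[s,.056]+Rz.apply([-.070+ex/1000,ey/1000,ez/1000])
    return E+Rt.apply(g), Rt*Rn.from_euler("z",np.pi/2)*Rn.from_euler("x",np.pi)
E
python3 - <<'E'
from h import *
for a in((15,65,0),(15,65,24)): p,R=trayT(*a); print(a,p,R.as_euler("xyz"),*rel(p,R))
E
```

```text
(15, 65, 0) [0.62799501 0.13577346 0.141     ] [3.14159265 0.         1.74879633] [-195.8  279.2    7.4] [-0.0015  0.0008 -0.332 ]
(15, 65, 24) [0.61743615 0.13387388 0.15147301] [2.72271363 0.         1.74879633] [-199.3  269.    -3. ] [-0.4165  0.0703 -0.327 ]
```

Request:
play_rows(moves=[{"claw":0,"linear":[-28,40,0],"turn":[0,0,-0.047]},{"claw":0,"linear":[-56,80,0],"turn":[0,0,-0.095]},{"claw":0,"linear":[-84,119,0],"turn":[0,0,-0.142]},{"claw":0,"linear":[-112,159,0],"turn":[0,0,-0.19]},{"claw":0,"linear":[-140,199,3],"turn":[-0.001,0,-0.237]},{"claw":0,"linear":[-168,239,5],"turn":[-0.001,0,-0.285]},{"claw":0,"linear":[-196,279,7],"turn":[-0.001,0.001,-0.332]},{"claw":0,"linear":[-196,279,7],"turn":[-0.001,0.001,-0.332]}], force=40)

```text
time_s: 4.42
ee_pos: [0.6285, 0.1329, 0.1383]
eef_rot: [-3.138, -0.0, 1.746]
force: [-0.3, 0.9, -1.7]
grip_width: 0.0119
```

```bash
python3 - <<'E'
from h import *
q,R,o=tool(); print(q,o["eef_rot"],o["force"],o["grip_width"])
print(rel(*trayT(15,65,24)))
snap("scene","s4",(210,70,130,130),6); snap("top","t4",(170,70,120,120),6)
E
```

```text
[0.62847788 0.13294609 0.13833194] [-3.13750891e+00 -1.04644190e-04  1.74599051e+00] [-0.33386003  0.85150125 -1.66938301] 0.0118537863942752
(array([  2.8, -10.8, -13.1]), array([-0.423 ,  0.0005, -0.0028]))
```

View pics/s4.png

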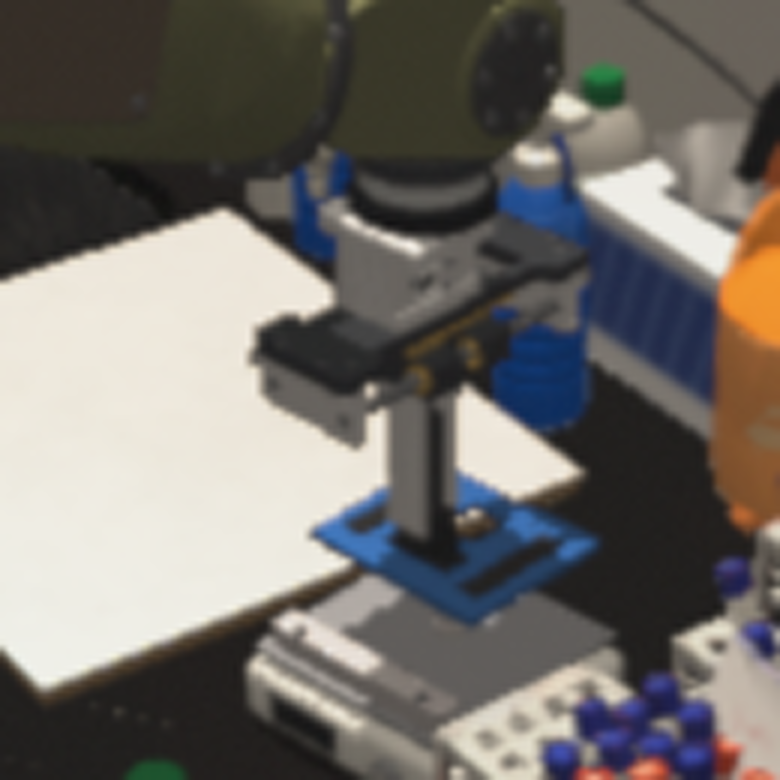

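View pics/t4.png

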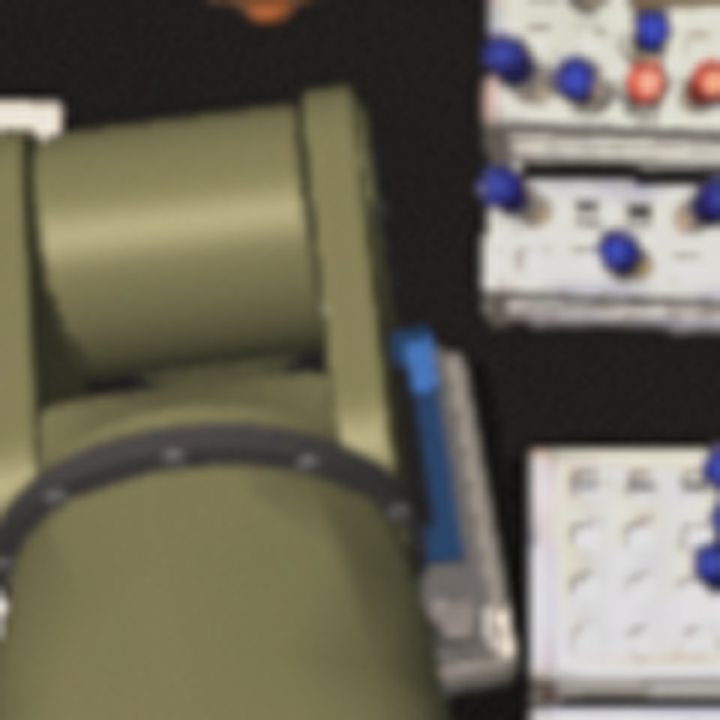

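```bash
python3 - <<'E'
from ov import *
q,R,o=tool(); print(q,o["eef_rot"])
psi=o["eef_rot"][2]-np.pi/2
overlay("pics/s4_raw.png","scene",(255,140,65,40),12,tray_segs((q[0],q[1],psi),q[2]-.02),"pics/o5.png")
E
```

```text
[0.62705897 0.13547288 0.13932415] [-3.13799368e+00 -5.56169606e-04  1.74779953e+00]
```

View pics/o5.png

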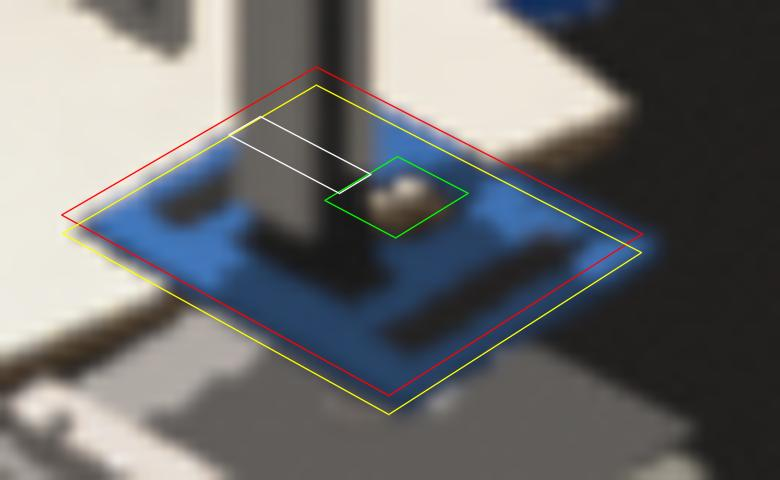

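```bash
python3 - <<'E'
from ov import *
overlay("pics/s4_raw.png","scene",(255,140,65,40),12,tray_segs((.6285,.1329,1.746-np.pi/2),.1383-.02),"pics/o5.png")
E
```

```text
(no output)
```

View pics/o5.png

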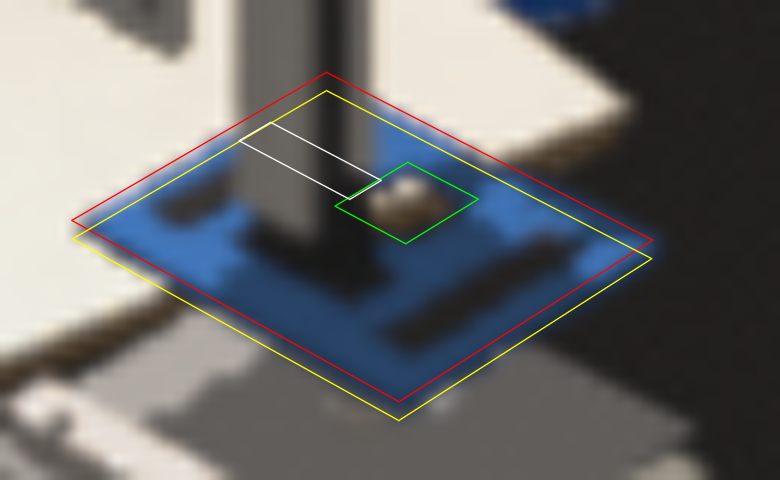

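```bash
python3 - <<'E'
from h import *
print(rel(*trayT(15,50,24))); print(rel(*trayT(15,15,24)))
E
```

```text
(array([ 0.1, -9.7,  2.9]), array([-4.225e-01, -3.000e-04, -1.100e-03]))
(array([ 0.1, -9.6, 37.9]), array([-4.225e-01, -3.000e-04, -1.100e-03]))
```

Request:
play_rows(moves=[{"claw":0,"linear":[0,-4,2],"turn":[-0.14,0,0]},{"claw":0,"linear":[0,-7,3],"turn":[-0.28,0,0]},{"claw":0,"linear":[0,-9.7,3],"turn":[-0.4225,0,-0.001]},{"claw":0,"linear":[0,-9.7,20],"turn":[-0.4225,0,-0.001]},{"claw":0,"linear":[0,-9.7,38],"turn":[-0.4225,0,-0.001]},{"claw":0,"linear":[0,-9.7,38],"turn":[-0.4225,0,-0.001]},{"claw":0,"linear":[0,-9.7,38],"turn":[-0.4225,0,-0.001]}], force=40)

```text
time_s: 5.4
ee_pos: [0.6176, 0.1341, 0.1014]
eef_rot: [2.724, -0.0, 1.749]
force: [1.1, 0.0, -1.6]
grip_width: 0.0114
```

```bash
python3 - <<'E'
from h import *
q,R,o=tool(); print(q,o["eef_rot"],o["force"],o["grip_width"])
snap("scene","s5",(240,110,80,75),9)
q,R,o=tool(); print(q,o["eef_rot"],o["force"],o["grip_width"])
for a in ((13,3,24),(13,1.5,24),(4,1.5,24)):print(a,*rel(*trayT(*a)))
E
```

```text
[0.61764661 0.13414498 0.1014445 ] [ 2.72362885e+00 -4.58932672e-04  1.74912115e+00] [ 1.08964938  0.01061477 -1.64384197] 0.01143187309428684
[0.61772652 0.13407162 0.10173005] [ 2.72287736e+00 -3.86196133e-04  1.74906645e+00] [ 0.13346227  0.09580323 -1.43681133] 0.011573847757552283
(13, 3, 24) [-0.1 -7.1 10.3] [-0.0002 -0.0005  0.0001]
(13, 1.5, 24) [-0.1 -7.7 11.6] [-0.0002 -0.0005  0.0001]
(4, 1.5, 24) [ -0.1 -15.9   8. ] [-0.0002 -0.0005  0.0001]
```

View pics/s5.png

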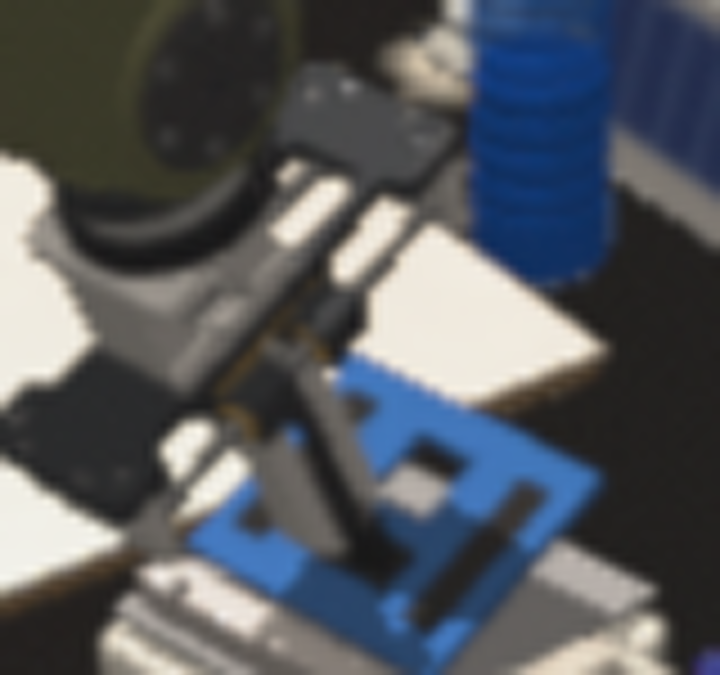

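```bash
python3 - <<'E'
from h import *
for a in ((15,8,24),(15,4,24),(15,2,24),(15,0.5,24)):print(a,*rel(*trayT(*a)))
E
```

```text
(15, 8, 24) [-0.1 -3.2  6.5] [-0.0002 -0.0005  0.0001]
(15, 4, 24) [-0.1 -4.9 10.2] [-0.0002 -0.0005  0.0001]
(15, 2, 24) [-0.1 -5.7 12. ] [-0.0002 -0.0005  0.0001]
(15, 0.5, 24) [-0.1 -6.3 13.4] [-0.0002 -0.0005  0.0001]
```

Request:
play_rows(moves=[{"claw":0,"linear":[0,-3.2,6.5],"turn":[0,0,0]},{"claw":0,"linear":[0,-4.9,10.2],"turn":[0,0,0]},{"claw":0,"linear":[0,-5.7,12],"turn":[0,0,0]},{"claw":0,"linear":[0,-5.7,12],"turn":[0,0,0]},{"claw":0,"linear":[0,-5.7,12],"turn":[0,0,0]}], force=40)

```text
time_s: 6.08
ee_pos: [0.6175, 0.134, 0.0886]
eef_rot: [2.723, -0.0, 1.749]
force: [-0.1, 0.1, -1.8]
grip_width: 0.0114
```

```bash
python3 - <<'E'
from h import *
q,R,o=tool(); print(q,o["eef_rot"],o["force"],o["moment"],o["grip_width"])
for a in ((15,0,24),(15,1.2,24),(9,1.2,24),(4,1.2,24)):print(a,*rel(*trayT(*a)))
snap("scene","s6",(240,140,80,60),9)
E
```

```text
[0.61749329 0.13399352 0.08861801] [ 2.72266804e+00 -4.32464390e-04  1.74896290e+00] [-0.09757827  0.11776775 -1.77213558] [-0.1050202   0.40639753 -0.00682247] 0.011362268099432455
(15, 0, 24) [-0.1 -0.9  1.9] [ 0.     -0.0005 -0.    ]
(15, 1.2, 24) [-0.1 -0.5  0.8] [ 0.     -0.0005 -0.    ]
(9, 1.2, 24) [-0.1 -5.9 -1.6] [ 0.     -0.0005 -0.    ]
(4, 1.2, 24) [ -0.1 -10.5  -3.6] [ 0.     -0.0005 -0.    ]
```

View pics/s6.png

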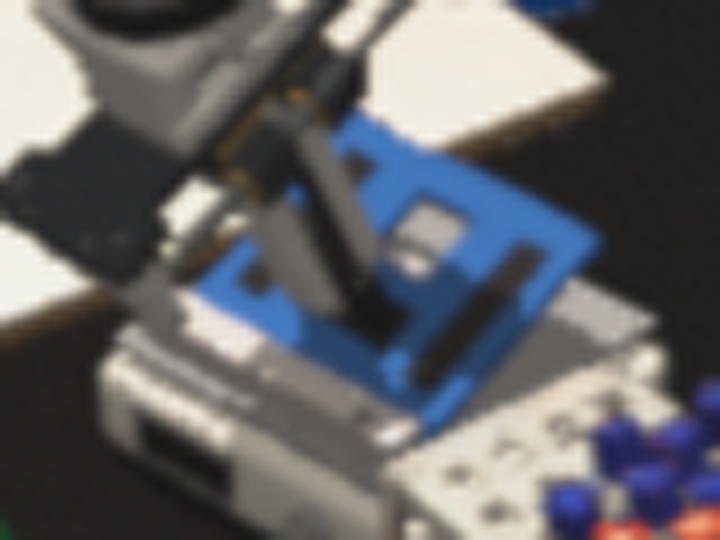

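Request:
play_rows(moves=[{"claw":0,"linear":[0,-0.5,0.9],"turn":[0,0,0]},{"claw":0,"linear":[0,-0.5,0.9],"turn":[0,0,0]},{"claw":0,"linear":[0,-0.9,1.9],"turn":[0,0,0]},{"claw":0,"linear":[0,-0.9,1.9],"turn":[0,0,0]}], force=40)

```text
time_s: 6.62
ee_pos: [0.6174, 0.134, 0.0864]
eef_rot: [2.723, -0.0, 1.749]
force: [-0.0, -0.0, -1.9]
grip_width: 0.0114
```

Request:
play_rows(moves=[{"claw":0,"linear":[0,-0.3,0.7],"turn":[0,0,0]},{"claw":0,"linear":[0,-0.3,0.7],"turn":[0,0,0]},{"claw":0,"linear":[0,-0.6,1.4],"turn":[0,0,0]},{"claw":0,"linear":[0,-0.6,1.4],"turn":[0,0,0]}], force=40)

```text
time_s: 7.12
ee_pos: [0.6178, 0.1341, 0.086]
eef_rot: [2.721, -0.0, 1.749]
force: [-5.4, -0.5, 10.8]
grip_width: 0.0113
```

```bash
python3 - <<'E'
from h import *
for a in ((15,.6,24),(11,.6,24),(7,.6,24),(4,.6,24),(3,.6,24)):print(a,*rel(*trayT(*a)))
E
```

```text
(15, 0.6, 24) [-0.2  0.  -1.2] [ 0.0015 -0.0005  0.0001]
(11, 0.6, 24) [-0.2 -3.6 -2.8] [ 0.0015 -0.0005  0.0001]
(7, 0.6, 24) [-0.2 -7.3 -4.4] [ 0.0015 -0.0005  0.0001]
(4, 0.6, 24) [ -0.2 -10.   -5.7] [ 0.0015 -0.0005  0.0001]
(3, 0.6, 24) [ -0.2 -10.9  -6.1] [ 0.0015 -0.0005  0.0001]
```

Request:
play_rows(moves=[{"claw":0,"linear":[-0.2,0,-1.2],"turn":[0.0015,0,0]},{"claw":0,"linear":[-0.2,-1.8,-2],"turn":[0.0015,0,0]},{"claw":0,"linear":[-0.2,-3.6,-2.8],"turn":[0.0015,0,0]},{"claw":0,"linear":[-0.2,-5.5,-3.6],"turn":[0.0015,0,0]},{"claw":0,"linear":[-0.2,-7.3,-4.4],"turn":[0.0015,0,0]},{"claw":0,"linear":[-0.2,-7.3,-4.4],"turn":[0.0015,0,0]}], force=40)

```text
time_s: 7.88
ee_pos: [0.6094, 0.1324, 0.087]
eef_rot: [2.723, -0.0, 1.749]
force: [0.6, 1.0, -1.2]
grip_width: 0.0117
```

```bash
python3 - <<'E'
from h import *
q,R,o=tool(); print(q,o["eef_rot"],o["force"],o["moment"],o["grip_width"])
for a in ((7,.6,24),(5,.6,24),(4,.6,24),(3,.6,24),(2,.6,24)):print(a,*rel(*trayT(*a)))
snap("scene","s7",(240,140,80,60),9)
E
```

```text
[0.60943236 0.13238926 0.08701204] [ 2.72277467e+00 -3.99704995e-04  1.74907186e+00] [ 0.61846583  1.01472516 -1.20337799] [-0.07076287  0.35766888 -0.01888928] 0.011710760009760115
(7, 0.6, 24) [0.  0.2 0. ] [-0.0001 -0.0005  0.0001]
(5, 0.6, 24) [ 0.  -1.7 -0.8] [-0.0001 -0.0005  0.0001]
(4, 0.6, 24) [ 0.  -2.6 -1.2] [-0.0001 -0.0005  0.0001]
(3, 0.6, 24) [ 0.  -3.5 -1.6] [-0.0001 -0.0005  0.0001]
(2, 0.6, 24) [ 0.  -4.4 -2. ] [-0.0001 -0.0005  0.0001]
```

View pics/s7.png

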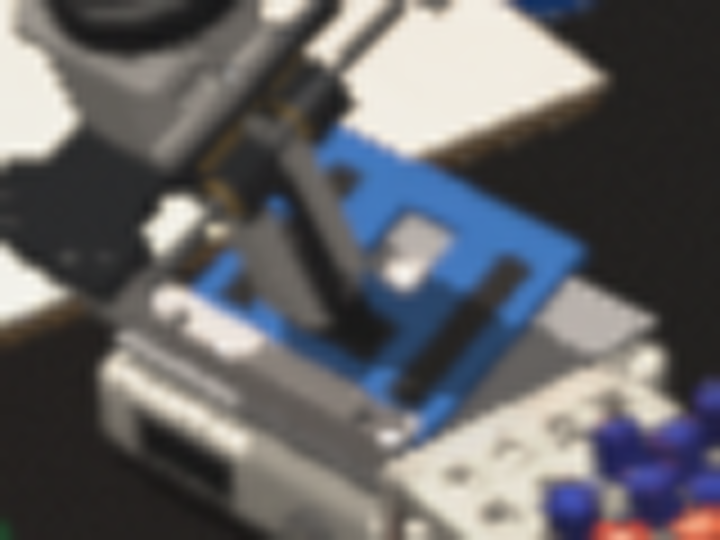

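Request:
play_rows(moves=[{"claw":0,"linear":[0,-1.7,-0.8],"turn":[0,0,0]},{"claw":0,"linear":[0,-2.6,-1.2],"turn":[0,0,0]},{"claw":0,"linear":[0,-3.5,-1.6],"turn":[0,0,0]},{"claw":0,"linear":[0,-3.5,-1.6],"turn":[0,0,0]}], force=40)

```text
time_s: 8.43
ee_pos: [0.6061, 0.1318, 0.0874]
eef_rot: [2.722, -0.0, 1.749]
force: [4.0, 1.8, -2.8]
grip_width: 0.0117
```

```bash
python3 - <<'E'
from h import *
for a in ((4,.6,24),(4,.4,20),(4,.4,16),(3.7,.4,12),(3.5,.4,8),(3.3,.4,4)):print(a,*rel(*trayT(*a)))
E
```

```text
(4, 0.6, 24) [-0.   0.4  0.5] [ 0.0012 -0.0005  0.0003]
(4, 0.4, 20) [-0.   1.6  2.8] [ 0.071  -0.0005  0.0003]
(4, 0.4, 16) [-0.   2.8  5. ] [ 0.1408 -0.0005  0.0003]
(3.7, 0.4, 12) [-0.   3.5  7.2] [ 0.2106 -0.0004  0.0003]
(3.5, 0.4, 8) [-0.   4.2  9.5] [ 0.2804 -0.0004  0.0003]
(3.3, 0.4, 4) [-0.   4.7 11.9] [ 3.502e-01 -4.000e-04  3.000e-04]
```

Request:
play_rows(moves=[{"claw":0,"linear":[0,0.4,0.5],"turn":[0.001,0,0]},{"claw":0,"linear":[0,1.6,2.8],"turn":[0.071,0,0]},{"claw":0,"linear":[0,2.8,5],"turn":[0.141,0,0]},{"claw":0,"linear":[0,3.5,7.2],"turn":[0.211,0,0]},{"claw":0,"linear":[0,3.5,7.2],"turn":[0.211,0,0]}], force=40)

```text
time_s: 9.05
ee_pos: [0.6124, 0.1329, 0.0819]
eef_rot: [2.933, -0.0, 1.749]
force: [-0.3, -0.8, -1.6]
grip_width: 0.0118
```

```bash
python3 - <<'E'
from h import *
q,R,o=tool(); print(q,o["eef_rot"],o["force"],o["moment"],o["grip_width"])
for a in ((3.7,.4,12),(3.5,.4,8),(3.3,.4,4),(3.2,.3,2),(3,.2,0),(3,-.4,0)):print(a,*rel(*trayT(*a)))
snap("scene","s8",(240,140,80,60),9)
E
```

```text
[0.61243347 0.13292774 0.08189325] [ 2.93276402e+00 -3.58255093e-04  1.74905769e+00] [-0.31712547 -0.7981728  -1.58056265] [-0.13038844  0.2306165   0.0337697 ] 0.011832177305794916
(3.7, 0.4, 12) [ 0.  -0.2 -0.4] [-0.0006 -0.0004  0.0002]
(3.5, 0.4, 8) [0.  0.9 1.7] [ 0.0692 -0.0004  0.0002]
(3.3, 0.4, 4) [0.  1.9 3.9] [ 0.139  -0.0004  0.0002]
(3.2, 0.3, 2) [0.  2.3 5.1] [ 0.1739 -0.0004  0.0002]
(3, 0.2, 0) [0.  2.6 6.4] [ 2.088e-01 -4.000e-04  2.000e-04]
(3, -0.4, 0) [0.  2.4 6.9] [ 2.088e-01 -4.000e-04  2.000e-04]
```

View pics/s8.png

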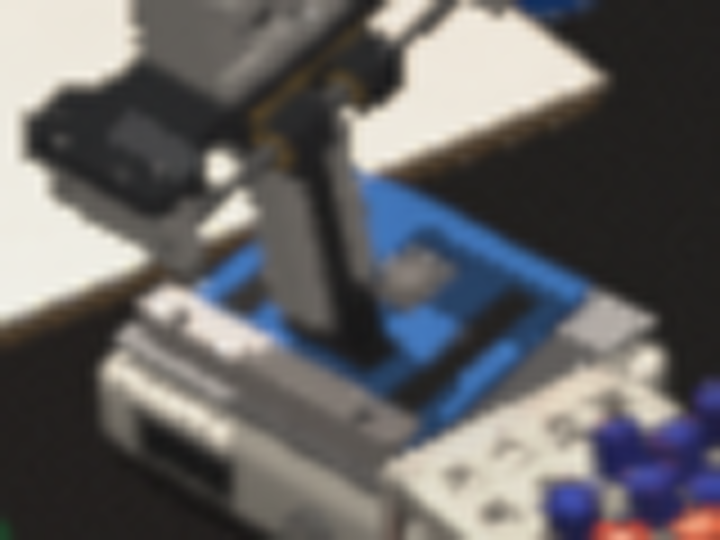

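Request:
play_rows(moves=[{"claw":0,"linear":[0,0.9,1.7],"turn":[0.069,0,0]},{"claw":0,"linear":[0,1.9,3.9],"turn":[0.139,0,0]},{"claw":0,"linear":[0,2.3,5.1],"turn":[0.174,0,0]},{"claw":0,"linear":[0,2.6,6.4],"turn":[0.209,0,0]},{"claw":0,"linear":[0,2.6,6.4],"turn":[0.209,0,0]}], force=40)

```text
time_s: 9.72
ee_pos: [0.6158, 0.1336, 0.0759]
eef_rot: [3.14, -0.0, 1.749]
force: [0.3, 1.0, -0.6]
grip_width: 0.0115
```

```bash
python3 - <<'E'
from h import *
q,R,o=tool(); print(q,o["eef_rot"],o["force"],o["moment"],o["grip_width"])
for a in ((3,0.2,0),(3,-.4,0),(3,-1,0)):print(a,*rel(*trayT(*a)))
snap("scene","s9",(240,140,80,60),9)
E
```

```text
[0.61583721 0.1335637  0.07594085] [ 3.13994032e+00 -3.75920391e-04  1.74909860e+00] [ 0.29262738  1.00577714 -0.61997805] [-0.04999208 -0.02685172 -0.02543208] 0.011494690944591992
(3, 0.2, 0) [ 0.   0.4 -0.3] [ 0.0017 -0.0004  0.0003]
(3, -0.4, 0) [0.  0.4 0.3] [ 0.0017 -0.0004  0.0003]
(3, -1, 0) [0.  0.4 0.9] [ 0.0017 -0.0004  0.0003]
```

View pics/s9.png

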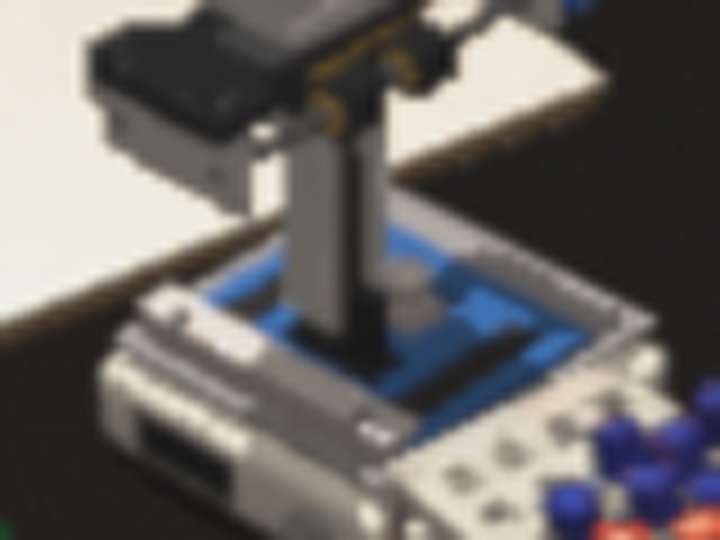

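Request:
play_rows(moves=[{"claw":0,"linear":[0,0.4,0.5],"turn":[0.0017,0,0]},{"claw":0.2,"linear":[0,0.4,0.5],"turn":[0.0017,0,0]},{"claw":0.25,"linear":[0,0.4,0.3],"turn":[0.0017,0,0]},{"claw":0.25,"linear":[0,0.4,0.3],"turn":[0.0017,0,0]},{"claw":0.25,"linear":[0,0.4,0],"turn":[0.0017,0,0]},{"claw":0.25,"linear":[0,0.4,-40],"turn":[0.0017,0,0]},{"claw":0.25,"linear":[0,0.4,-80],"turn":[0.0017,0,0]}], force=40)

```text
time_s: 10.65
ee_pos: [0.6158, 0.1335, 0.1567]
eef_rot: [-3.141, -0.0, 1.749]
force: [0.3, 0.4, 0.3]
grip_width: 0.0233
```

```bash
python3 - <<'E'
from h import *
q,R,o=tool(); print(q,o["eef_rot"],o["force"],o["moment"],o["grip_width"])
snap("scene","s10",(240,140,80,60),9)
E
```

```text
[0.61576217 0.13350383 0.1566947 ] [-3.14090919e+00 -3.49664056e-04  1.74910956e+00] [0.28859392 0.39045373 0.2506487 ] [-0.06730087  0.09474355  0.01064266] 0.02333909921535562
```

View pics/s10.png

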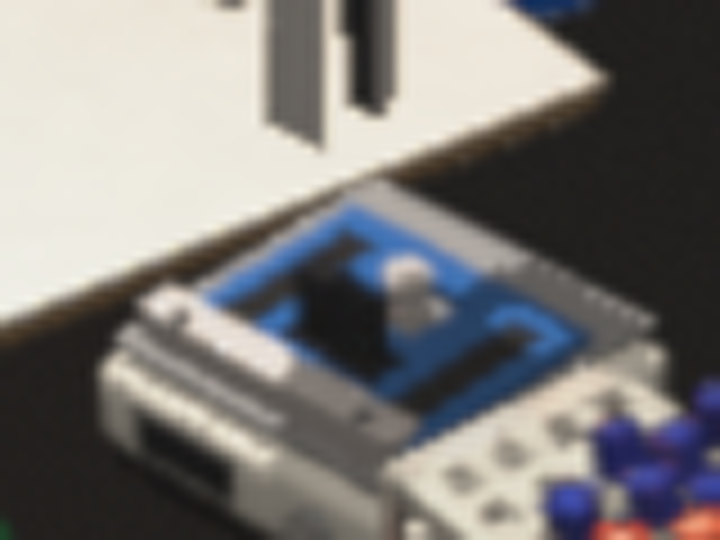

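```bash
python3 - <<'E'
from ov import *
def clip_segs(p,z=0):
    M=lambda Q: world(p,Q)+[0,0,z]
    return [(M(rect(-.03,-.0,-.012,.012,.006)),(0,0,255)),(M(rect(-.03,-.02,-.012,.012,.016)),(255,255,255)),(M(rect(-.03,-.02,-.012,.012,0)),(0,255,255)),(M(circ(0,0,.007,.006)),(0,255,0)),(M(rect(0,.019,-.018,.018,.006)),(255,0,255))]
C=(.4156,-.2664,-.62)
overlay("pics/top0.png","top",(350,230,50,40),16,clip_segs(C),"pics/o6.png")
overlay("pics/scene0.png","scene",(285,280,40,30),20,clip_segs(C),"pics/o7.png")
E
```

```text
(no output)
```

View pics/o6.png

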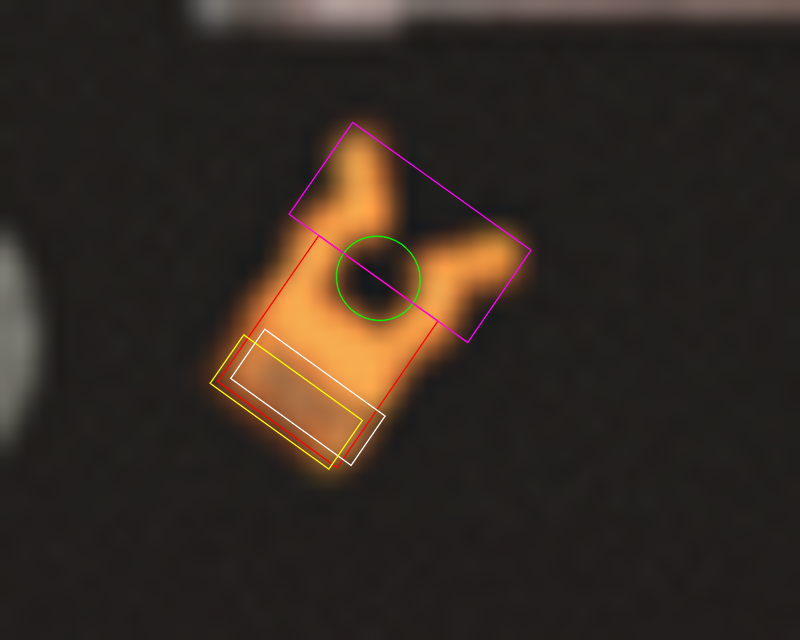

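View pics/o7.png

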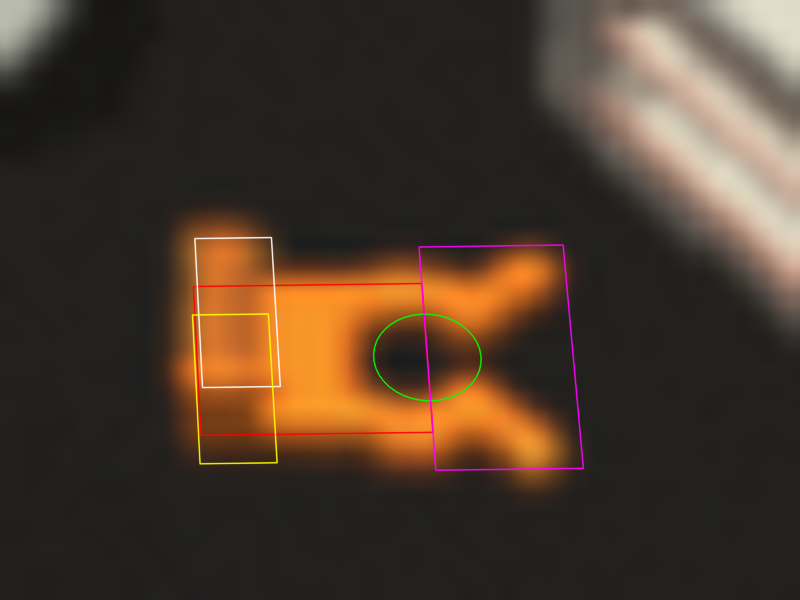

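```bash
python3 - <<'E'
from ov import *
for n,roi,f in(("scene",(255,190,130,110),6),("top",(255,140,130,110),6)):
    x,y,w,h=roi; im=cv2.imread(f"pics/{n}0.png")[y:y+h,x:x+w]
    cv2.imwrite(f"pics/r_{n}.png",cv2.resize(im,None,fx=f,fy=f,interpolation=cv2.INTER_CUBIC))
E
```

```text
(no output)
```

View pics/r_scene.png

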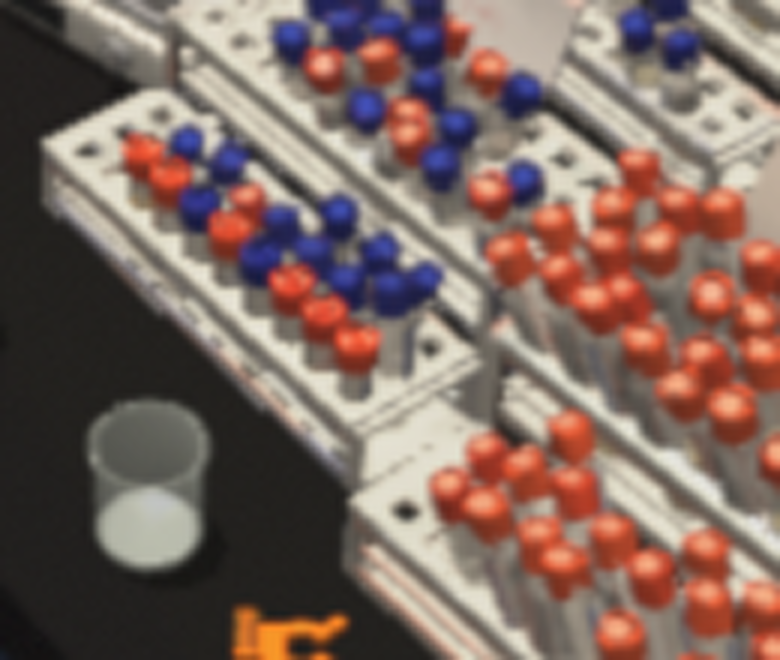

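View pics/r_top.png

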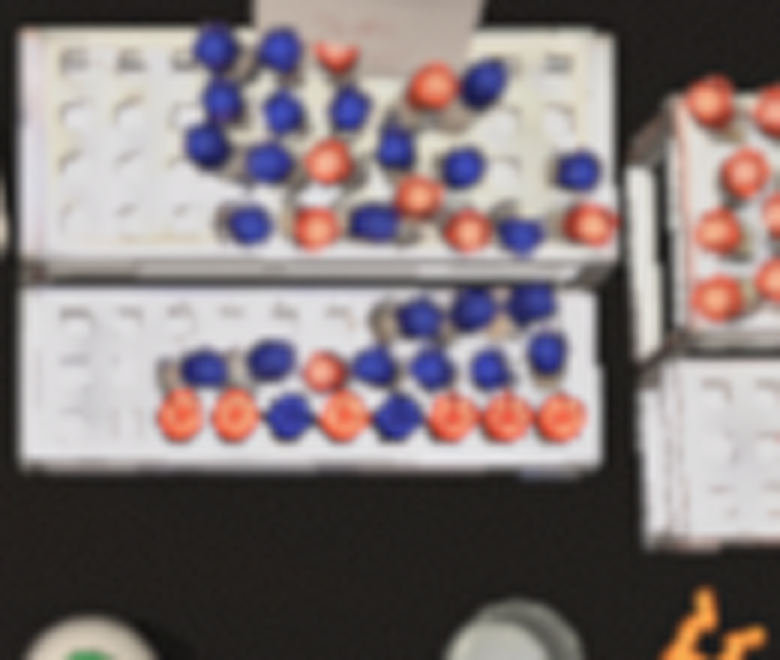

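```bash
python3 - <<'E'
from ov import *
def tri(a,b):
    P=[]
    for n in("top","scene"):
        K,r,t=cam(n); P.append(K@np.c_[cv2.Rodrigues(r)[0],t])
    X=cv2.triangulatePoints(P[0],P[1],np.array(a,float),np.array(b,float)).ravel(); return X[:3]/X[3]
print(tri([348.3,209],[314.4,246.6]))
print("rack corner", unproj("top",crop2px([[600,468],[648,548]],255,140,6),.05), )
im=cv2.imread("pics/top0.png"); cv2.imwrite("pics/r2.png",cv2.resize(im[180:275,350:480],None,fx=6,fy=6,interpolation=cv2.INTER_CUBIC))
E
```

```text
[ 0.50535852 -0.18868592  0.07606954]
rack corner [[ 0.4876224  -0.20962281  0.05      ]
 [ 0.45325986 -0.22966091  0.05      ]]
```

View pics/r2.png

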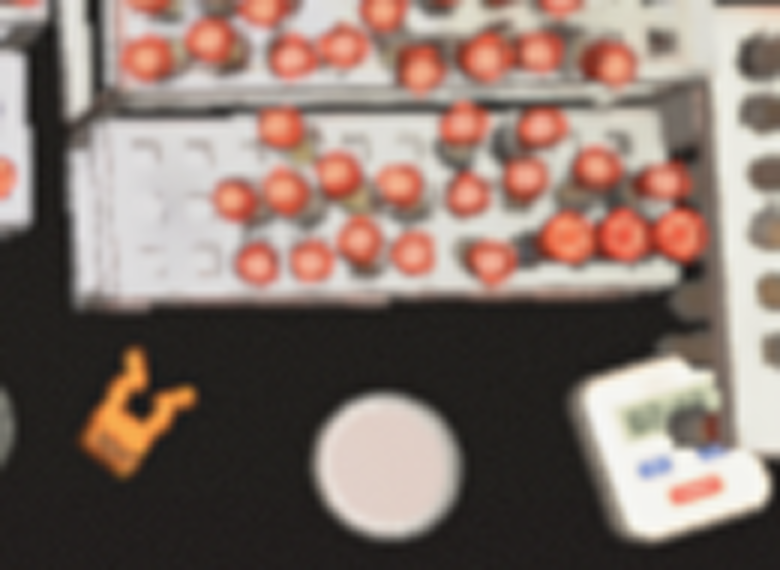

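```bash
python3 - <<'E'
from h import *
print(rel([.3947,-.2513,.12],[np.pi,0,2.522]),tool()[2]["qpos"])
E
```

```text
(array([-339.5, -288.1,   40.8]), array([ 0.0071,  0.0027, -0.7728])) [ 1.55322340e-01  5.12505215e-01  1.32469716e+00  3.91351462e-04
  1.29696562e+00 -2.31712724e-02]
```

Request:
play_rows(moves=[{"claw":0.25,"linear":[-34,-29,-15],"turn":[0,0,-0.08]},{"claw":0.3,"linear":[-75,-64,-20],"turn":[0,0,-0.17]},{"claw":0.4,"linear":[-118,-100,-20],"turn":[0,0,-0.27]},{"claw":0.5,"linear":[-161,-137,-20],"turn":[0,0,-0.37]},{"claw":0.5,"linear":[-204,-173,-20],"turn":[0,0,-0.47]},{"claw":0.5,"linear":[-247,-210,-10],"turn":[0,0,-0.57]},{"claw":0.5,"linear":[-290,-246,10],"turn":[0.007,0.003,-0.67]},{"claw":0.5,"linear":[-333,-283,35],"turn":[0.007,0.003,-0.76]}], force=50)

```text
time_s: 11.7
ee_pos: [0.3977, -0.2456, 0.1257]
eef_rot: [3.141, 0.001, 2.513]
force: [1.5, -0.5, 0.0]
grip_width: 0.0469
```

```bash
python3 - <<'E'
from h import *
print(rel([.3947,-.2513,.09],[np.pi,0,2.522]),tool()[2]["grip_width"])
E
```

```text
(array([-0.9, -6.4, 35.7]), array([ 0.0002,  0.0014, -0.0095])) 0.0468964618063586
```

Request:
play_rows(moves=[{"claw":0.5,"linear":[-0.9,-6.4,20],"turn":[0,0.001,-0.009]},{"claw":0.5,"linear":[-0.9,-6.4,36],"turn":[0,0.001,-0.009]},{"claw":0.5,"linear":[-0.9,-6.4,36],"turn":[0,0.001,-0.009]},{"claw":0.5,"linear":[-0.9,-6.4,36],"turn":[0,0.001,-0.009]}], force=50)

```text
time_s: 12.2
ee_pos: [0.3954, -0.2509, 0.0903]
eef_rot: [3.141, 0.001, 2.523]
force: [0.4, 0.3, -0.4]
grip_width: 0.0473
```

```bash
python3 - <<'E'
from h import *
snap("scene","s11",(250,220,100,80),8)
print(tool()[0],tool()[2]["eef_rot"]);print(rel([.3947,-.2513,.003],[np.pi,0,2.522]),tool()[2]["grip_width"])
E
```

```text
[ 0.39542997 -0.25102977  0.09043081] [3.14142882e+00 1.66927660e-03 2.52252309e+00]
(array([ 0.6, -0.7, 87.4]), array([0.0002, 0.0017, 0.0005])) 0.0466628203939408
```

View pics/s11.png

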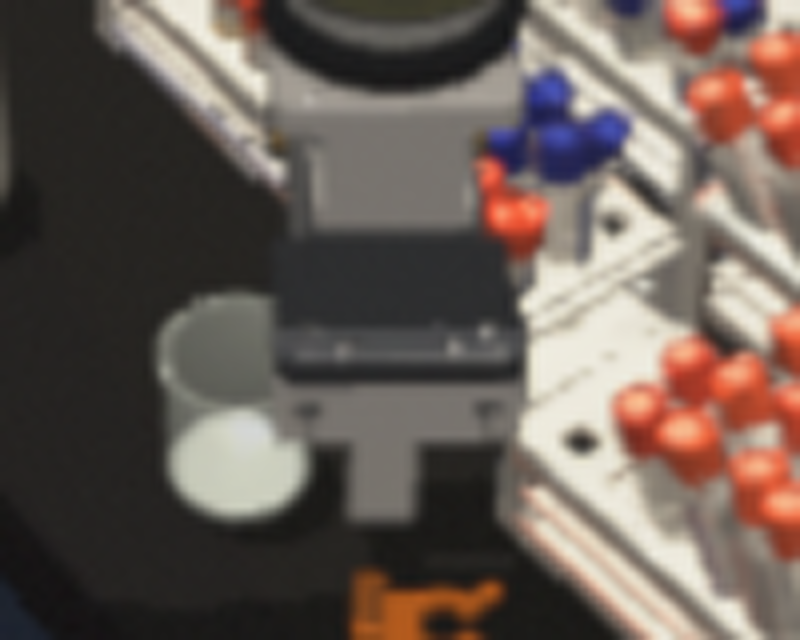

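```bash
python3 - <<'E'
from h import *
print(unproj("scene",crop2px([[240,468]],250,220,8),.005),unproj("scene",crop2px([[232,345]],250,220,8),.061))
E
```

```text
[[ 0.39952677 -0.17271497  0.005     ]] [[ 0.40083101 -0.16678003  0.061     ]]
```

Request:
play_rows(moves=[{"claw":0.5,"linear":[0.6,-0.7,45],"turn":[0,0.001,0]},{"claw":0.5,"linear":[0.6,-0.7,78],"turn":[0,0.001,0]},{"claw":0.5,"linear":[0.6,-0.7,87],"turn":[0,0.001,0]},{"claw":0.2,"linear":[0.6,-0.7,87],"turn":[0,0.001,0]},{"claw":0.1,"linear":[0.6,-0.7,87],"turn":[0,0.001,0]},{"claw":0,"linear":[0.6,-0.7,87],"turn":[0,0.001,0]},{"claw":0,"linear":[0.6,-0.7,87],"turn":[0,0.001,0]},{"claw":0,"linear":[0.6,-0.7,87],"turn":[0,0.001,0]}], force=50)

```text
time_s: 13.25
ee_pos: [0.3953, -0.2517, 0.0046]
eef_rot: [3.141, 0.003, 2.523]
force: [-0.4, 2.1, 7.8]
grip_width: 0.0233
```

```bash
python3 - <<'E'
from h import *
q,R,o=tool();print(q,o["eef_rot"],o["force"],o["grip_width"])
snap("scene","s12",(250,220,100,80),8)
E
```

```text
[ 0.39527345 -0.25171585  0.00457127] [3.14141251e+00 2.63711966e-03 2.52254486e+00] [-0.43146796  2.10101845  7.78981567] 0.02328752885643666
```

View pics/s12.png

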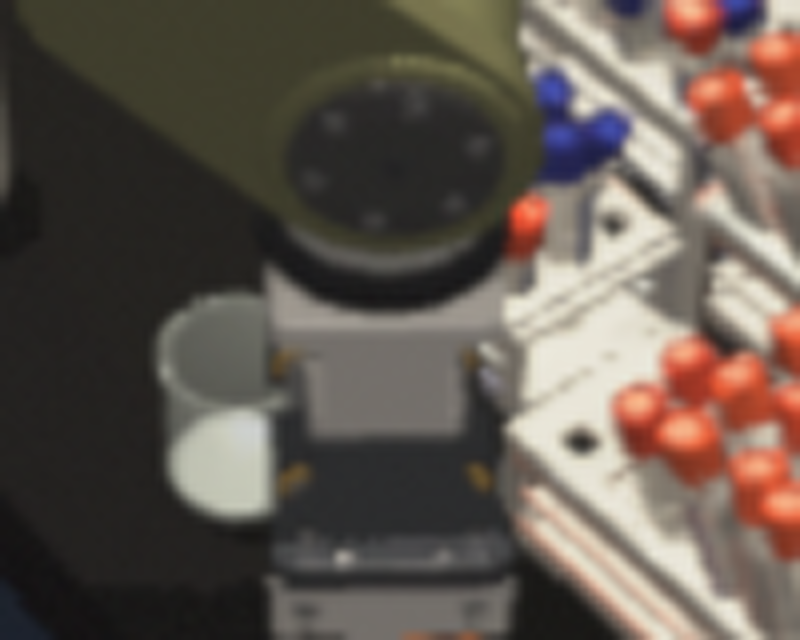

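Request:
play_rows(moves=[{"claw":0,"linear":[0,0,-3],"turn":[0,0,0]},{"claw":0,"linear":[0,0,-10],"turn":[0,0,0]},{"claw":0,"linear":[0,0,-20],"turn":[0,0,0]},{"claw":0,"linear":[0,0,-30],"turn":[0,0,0]},{"claw":0,"linear":[0,0,-30],"turn":[0,0,0]}], force=50)

```text
time_s: 13.92
ee_pos: [0.3956, -0.252, 0.0355]
eef_rot: [3.141, 0.004, 2.523]
force: [-0.0, 0.4, -0.5]
grip_width: 0.0235
```

```bash
python3 - <<'E'
from h import *
q,R,o=tool();print(q,o["eef_rot"],o["force"],o["grip_width"])
snap("scene","s13",(250,220,100,80),8);snap("top","t13",(320,190,100,80),8)
E
```

```text
[ 0.39562846 -0.25196311  0.03551515] [3.14142464 0.00431306 2.52255458] [-0.02934683  0.40404566 -0.50932871] 0.023495755934152224
```

View pics/s13.png

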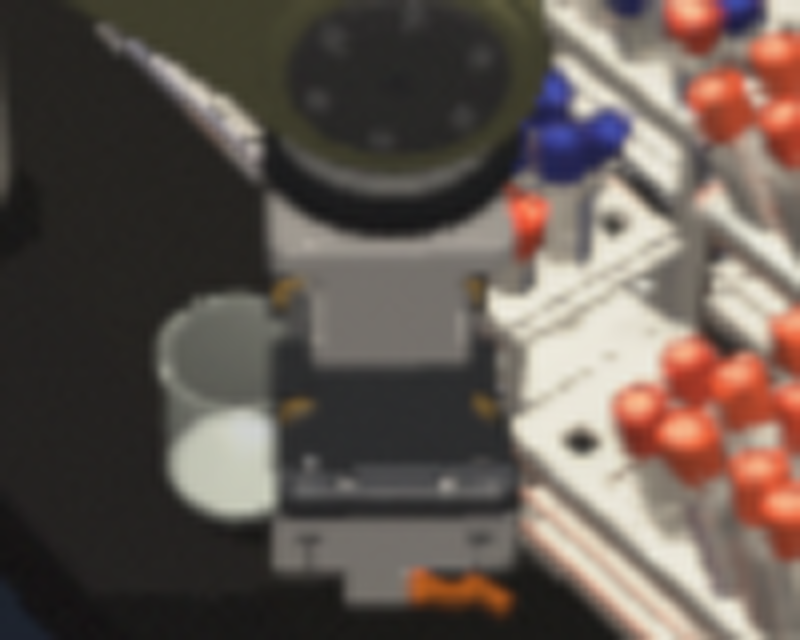

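View pics/t13.png

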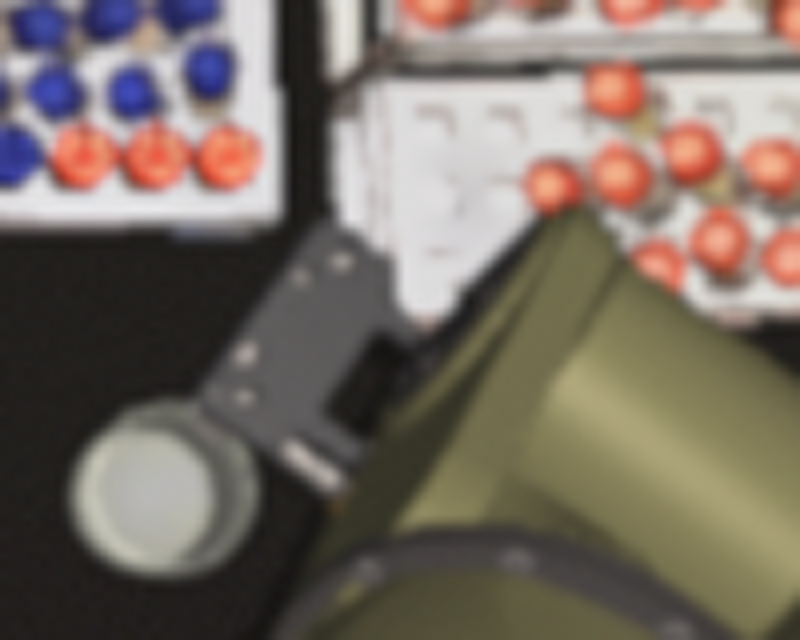

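```bash
cat >> h.py <<'E'
def clipT(d,h,g=.025,zc=.0045,off=0,psi=None):
    """TCP target: seat d mm from stud axis along +y_shaker, clip underside h mm above platform; off: +x_shaker mm"""
    psi=PSI if psi is None else psi
    Rz=Rn.from_euler("z",psi)
    return np.r_[S,.056]+Rz.apply([off/1000,d/1000+g,h/1000+zc]), Rz*Rn.from_euler("z",np.pi/2)*Rn.from_euler("x",np.pi)
E
python3 - <<'E'
from h import *
p,R=clipT(50,75); print(p,*rel(p,R))
E
```

```text
[0.63932039 0.21401498 0.1355    ] [  71.1  520.9 -101. ] [0.0013 0.0026 0.7737]
```

Request:
play_rows(moves=[{"claw":0,"linear":[0,0,-50],"turn":[0,0,0]},{"claw":0,"linear":[0,0,-105],"turn":[0,0,0]},{"claw":0,"linear":[5,35,-150],"turn":[0,0,0.06]},{"claw":0,"linear":[11,80,-175],"turn":[0,0,0.14]},{"claw":0,"linear":[18,132,-180],"turn":[0,0,0.22]},{"claw":0,"linear":[25,186,-180],"turn":[0,0,0.3]},{"claw":0,"linear":[33,240,-180],"turn":[0,0,0.38]},{"claw":0,"linear":[40,294,-180],"turn":[0,0,0.46]}], force=50)

```text
time_s: 15.02
ee_pos: [0.5333, 0.013, 0.2141]
eef_rot: [3.141, 0.002, 2.06]
force: [0.5, -1.0, -0.1]
grip_width: 0.0237
```

```bash
python3 - <<'E'
from h import *
p,R=clipT(50,75); print(tool()[0],tool()[2]["grip_width"],*rel(p,R))
E
```

```text
[0.53325254 0.01302453 0.21413365] 0.02365020419791255 [127.8 188.   78.5] [0.0012 0.0019 0.3111]
```

Request:
play_rows(moves=[{"claw":0,"linear":[30,44,0],"turn":[0,0,0.08]},{"claw":0,"linear":[60,88,0],"turn":[0,0,0.16]},{"claw":0,"linear":[90,132,15],"turn":[0,0,0.24]},{"claw":0,"linear":[115,170,40],"turn":[0,0,0.29]},{"claw":0,"linear":[127.8,188,78],"turn":[0.001,0.002,0.311]},{"claw":0,"linear":[127.8,188,78],"turn":[0.001,0.002,0.311]},{"claw":0,"linear":[127.8,188,78.5],"turn":[0.001,0.002,0.311]}], force=50)

```text
time_s: 15.9
ee_pos: [0.6395, 0.2135, 0.1366]
eef_rot: [3.14, 0.0, 1.749]
force: [0.5, -0.6, -0.4]
grip_width: 0.0231
```

```bash
python3 - <<'E'
from ov import *
q,R,o=tool();print(q,o["eef_rot"],o["force"],o["grip_width"])
snap("scene","s14",(230,110,80,80),9)
def clip_segs(p,z=0):
    M=lambda Q: world(p,Q)+[0,0,z]
    return [(M(rect(-.03,-.0,-.012,.012,.006)),(0,0,255)),(M(rect(-.03,-.02,-.012,.012,.016)),(255,255,255)),(M(rect(-.03,-.02,-.012,.012,0)),(0,255,255)),(M(circ(0,0,.007,.006)),(0,255,0)),(M(rect(0,.019,-.018,.018,.006)),(255,0,255)),(M(rect(0,.019,-.018,.018,.0)),(255,0,255))]
a=o["eef_rot"][2]-np.pi; c=q[:2]+.025*np.array([np.cos(a),np.sin(a)])
overlay("pics/s14_raw.png","scene",(240,130,50,40),16,clip_segs((c[0],c[1],a),q[2]-.0045),"pics/o8.png")
p,R=clipT(50,75); print(*rel(p,R))
E
```

```text
[0.63951764 0.2134732  0.13661625] [3.14048077e+00 4.87265842e-06 1.74898446e+00] [ 0.53873959 -0.56202794 -0.35526148] 0.02314224195693277
[ 0.7 -0.3  1.7] [ 0.0023 -0.0001 -0.0002]
```

View pics/s14.png

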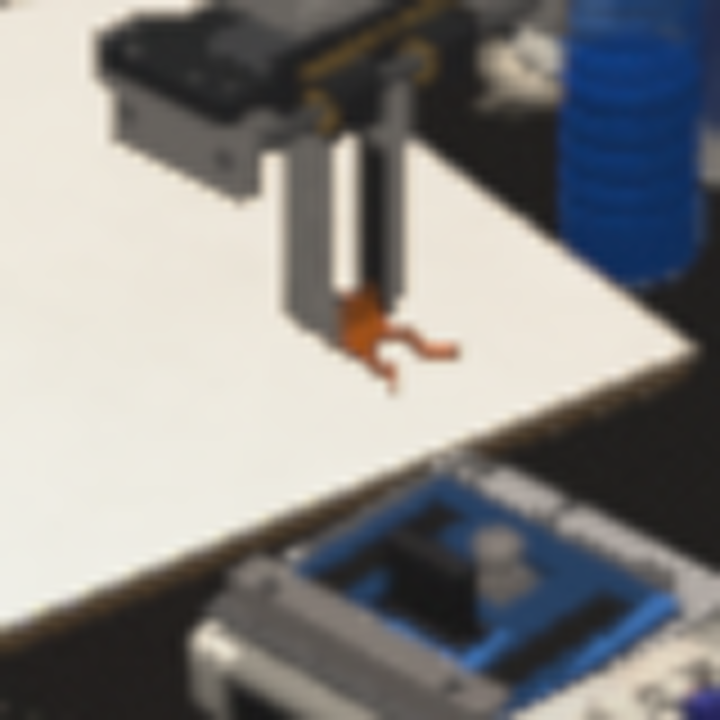

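View pics/o8.png

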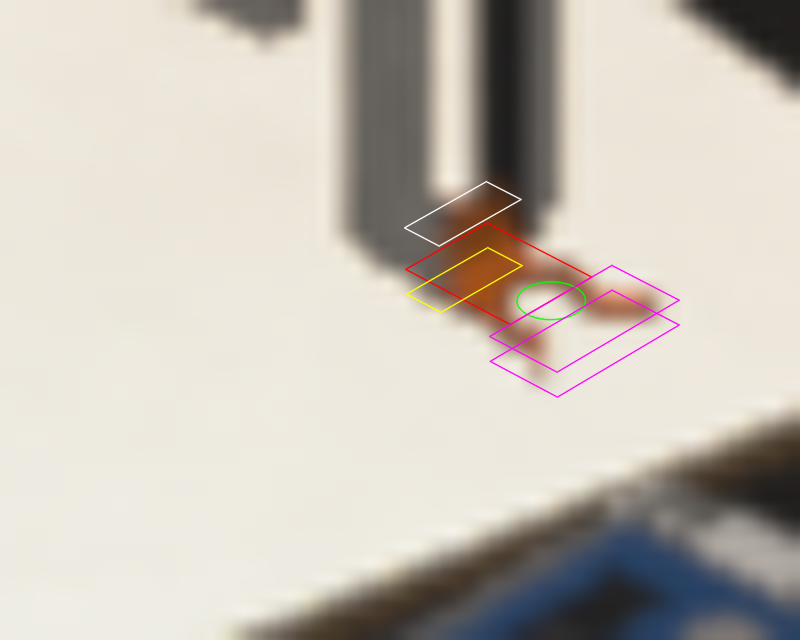

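```bash
sed -i 's/g=.025,zc/g=.0225,zc/' h.py; python3 - <<'E'
from h import *
for a in((42,20),(42,10),(42,8),(42,7),(42,6)): print(a,*rel(*clipT(*a)))
E
```

```text
(42, 20) [-9.8 -0.4 56.7] [ 0.0023 -0.0001 -0.0002]
(42, 10) [-9.8 -0.4 66.7] [ 0.0023 -0.0001 -0.0002]
(42, 8) [-9.8 -0.4 68.7] [ 0.0023 -0.0001 -0.0002]
(42, 7) [-9.8 -0.5 69.7] [ 0.0023 -0.0001 -0.0002]
(42, 6) [-9.8 -0.5 70.7] [ 0.0023 -0.0001 -0.0002]
```

Request:
play_rows(moves=[{"claw":0,"linear":[-9.8,-0.4,35],"turn":[0.002,0,0]},{"claw":0,"linear":[-9.8,-0.4,56.7],"turn":[0.002,0,0]},{"claw":0,"linear":[-9.8,-0.4,66.7],"turn":[0.002,0,0]},{"claw":0,"linear":[-9.8,-0.4,68.7],"turn":[0.002,0,0]},{"claw":0,"linear":[-9.8,-0.4,68.7],"turn":[0.002,0,0]}], force=50)

```text
time_s: 16.58
ee_pos: [0.6417, 0.2037, 0.0698]
eef_rot: [3.14, -0.0, 1.749]
force: [-0.3, 0.3, -0.3]
grip_width: 0.0236
```

```bash
python3 - <<'E'
from h import *
q,R,o=tool();print(q,o["eef_rot"],o["force"],o["grip_width"])
for a in((42,7),(42,6),(42,5)): print(a,*rel(*clipT(*a)))
snap("scene","s15",(240,130,80,65),9)
E
```

```text
[0.64171394 0.20370858 0.06982966] [ 3.13962427e+00 -2.46993587e-04  1.74854896e+00] [-0.25068676  0.29513119 -0.32448143] 0.023598359619593876
(42, 7) [ 0.1 -0.5  2.3] [ 0.002  -0.0002 -0.0002]
(42, 6) [ 0.1 -0.5  3.3] [ 0.002  -0.0002 -0.0002]
(42, 5) [ 0.1 -0.5  4.3] [ 0.002  -0.0002 -0.0002]
```

View pics/s15.png

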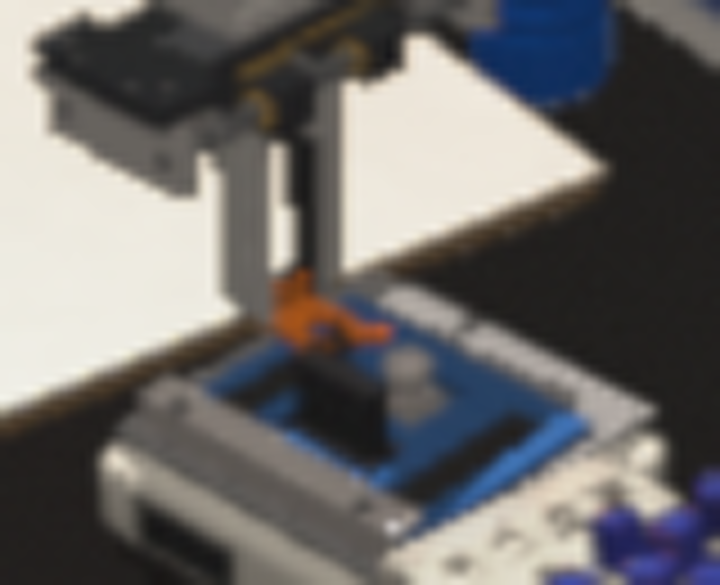

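Request:
play_rows(moves=[{"claw":0,"linear":[0.1,-0.5,2.3],"turn":[0.002,0,0]},{"claw":0,"linear":[0.1,-0.5,2.3],"turn":[0.002,0,0]},{"claw":0,"linear":[0.1,-0.5,3.3],"turn":[0.002,0,0]},{"claw":0,"linear":[0.1,-0.5,3.3],"turn":[0.002,0,0]}], force=50)

```text
time_s: 17.12
ee_pos: [0.6413, 0.2038, 0.0667]
eef_rot: [3.141, -0.0, 1.749]
force: [0.3, -0.0, 1.6]
grip_width: 0.0233
```

Request:
play_rows(moves=[{"claw":0,"linear":[0,0,0.4],"turn":[0,0,0]},{"claw":0,"linear":[0,0,0.8],"turn":[0,0,0]},{"claw":0,"linear":[0,0,0.8],"turn":[0,0,0]}], force=50)

```text
time_s: 17.5
ee_pos: [0.6413, 0.2039, 0.0665]
eef_rot: [3.141, -0.0, 1.749]
force: [-3.6, 1.0, 7.0]
grip_width: 0.0233
```

```bash
sed -i 's/zc=.0045/zc=.0047/' h.py; python3 - <<'E'
from h import *
for a in((42,7),(32,7),(24,7),(18,7)): print(a,*rel(*clipT(*a)))
E
```

```text
(42, 7) [-0.2 -0.2 -1.2] [ 0.0005 -0.0003 -0.0001]
(32, 7) [-10.2  -0.2  -1.2] [ 0.0005 -0.0003 -0.0001]
(24, 7) [-18.2  -0.2  -1.2] [ 0.0005 -0.0003 -0.0001]
(18, 7) [-24.2  -0.2  -1.2] [ 0.0005 -0.0003 -0.0001]
```

Request:
play_rows(moves=[{"claw":0,"linear":[-0.2,-0.2,-1.2],"turn":[0,0,0]},{"claw":0,"linear":[-5,-0.2,-1.2],"turn":[0,0,0]},{"claw":0,"linear":[-10,-0.2,-1.2],"turn":[0,0,0]},{"claw":0,"linear":[-15,-0.2,-1.2],"turn":[0,0,0]},{"claw":0,"linear":[-18,-0.2,-1.2],"turn":[0,0,0]},{"claw":0,"linear":[-18,-0.2,-1.2],"turn":[0,0,0]}], force=60)

```text
time_s: 18.25
ee_pos: [0.6443, 0.1859, 0.0677]
eef_rot: [3.141, -0.0, 1.748]
force: [0.7, 0.4, -0.5]
grip_width: 0.023
```

```bash
python3 - <<'E'
from h import *
q,R,o=tool();print(q,o["eef_rot"],o["force"],o["grip_width"])
for a in((24,7),(18,7),(14,7),(10,7),(7,7),(4,7),(2,7),(0,7),(-2,7)): print(a,*rel(*clipT(*a)))
snap("scene","s16",(255,140,60,50),13)
E
```

```text
[0.64431785 0.18587372 0.06767162] [ 3.14116813e+00 -3.29961527e-04  1.74831386e+00] [ 0.74383197  0.43710164 -0.54817259] 0.022987757787313365
(24, 7) [ 0.1  0.1 -0. ] [ 0.0004 -0.0003 -0.0005]
(18, 7) [-5.9  0.1 -0. ] [ 0.0004 -0.0003 -0.0005]
(14, 7) [-9.9  0.1 -0. ] [ 0.0004 -0.0003 -0.0005]
(10, 7) [-13.9   0.1  -0. ] [ 0.0004 -0.0003 -0.0005]
(7, 7) [-16.9   0.1  -0. ] [ 0.0004 -0.0003 -0.0005]
(4, 7) [-19.9   0.1  -0. ] [ 0.0004 -0.0003 -0.0005]
(2, 7) [-21.9   0.1  -0. ] [ 0.0004 -0.0003 -0.0005]
(0, 7) [-23.9   0.1  -0. ] [ 0.0004 -0.0003 -0.0005]
(-2, 7) [-25.9   0.1  -0. ] [ 0.0004 -0.0003 -0.0005]
```

View pics/s16.png

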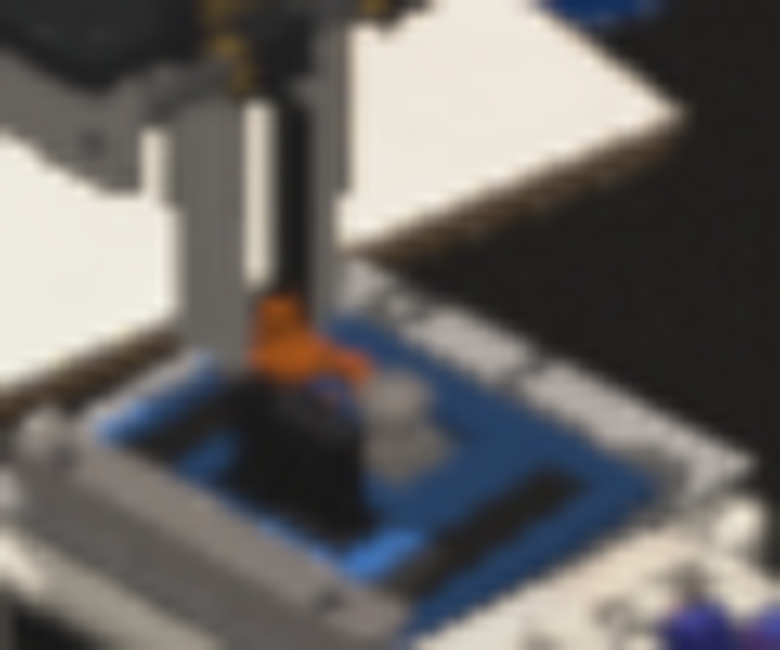

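Request:
play_rows(moves=[{"claw":0,"linear":[-3,0,0],"turn":[0,0,0]},{"claw":0,"linear":[-6,0.1,0],"turn":[0,0,0]},{"claw":0,"linear":[-9,0.1,0],"turn":[0,0,0]},{"claw":0,"linear":[-11,0.1,0],"turn":[0,0,0]},{"claw":0,"linear":[-11,0.1,0],"turn":[0,0,0]}], force=60)

```text
time_s: 18.92
ee_pos: [0.6468, 0.1752, 0.068]
eef_rot: [3.14, -0.0, 1.748]
force: [4.0, 1.1, -0.5]
grip_width: 0.023
```

Request:
play_rows(moves=[{"claw":0,"linear":[0,0.8,0],"turn":[0,0,0]},{"claw":0,"linear":[-1.5,0.8,0],"turn":[0,0,0]},{"claw":0,"linear":[-1.5,0.8,0],"turn":[0,0,0]}], force=60)

```text
time_s: 19.3
ee_pos: [0.6478, 0.1739, 0.0679]
eef_rot: [3.14, -0.0, 1.749]
force: [1.1, 3.6, -1.9]
grip_width: 0.0234
```

Request:
play_rows(moves=[{"claw":0,"linear":[-2,0,0],"turn":[0,0,0]},{"claw":0,"linear":[-4,0,0],"turn":[0,0,0]},{"claw":0,"linear":[-6,0,0],"turn":[0,0,0]},{"claw":0,"linear":[-6,0,0],"turn":[0,0,0]}], force=60)

```text
time_s: 19.8
ee_pos: [0.649, 0.1672, 0.0679]
eef_rot: [3.14, 0.0, 1.748]
force: [2.0, -2.8, -0.9]
grip_width: 0.0227
```

Request:
play_rows(moves=[{"claw":0,"linear":[-1.5,0,0],"turn":[0,0,0]},{"claw":0,"linear":[-3,0,0],"turn":[0,0,0]},{"claw":0,"linear":[-4,0,0],"turn":[0,0,0]},{"claw":0,"linear":[-4,0,0],"turn":[0,0,0]}], force=60)

```text
time_s: 20.3
ee_pos: [0.6495, 0.1634, 0.0677]
eef_rot: [3.141, 0.0, 1.748]
force: [-0.6, 1.5, -1.0]
grip_width: 0.0227
```

```bash
python3 - <<'E'
from h import *
q,R,o=tool();print(q,o["eef_rot"],o["force"],o["moment"],o["grip_width"])
for a in((2,7),(0,7),(-2,7)): print(a,*rel(*clipT(*a)))
snap("scene","s17",(255,140,60,50),13)
E
```

```text
[0.64946234 0.16341434 0.06774439] [3.14066395e+00 1.20192291e-04 1.74813981e+00] [-0.5505892   1.52288939 -0.95243098] [ 0.21642517  0.19057728 -0.06172667] 0.022738297561585002
(2, 7) [ 1.1 -1.   0. ] [ 0.0009  0.0001 -0.0007]
(0, 7) [-0.9 -1.   0. ] [ 0.0009  0.0001 -0.0007]
(-2, 7) [-2.9 -1.   0. ] [ 0.0009  0.0001 -0.0007]
```

View pics/s17.png

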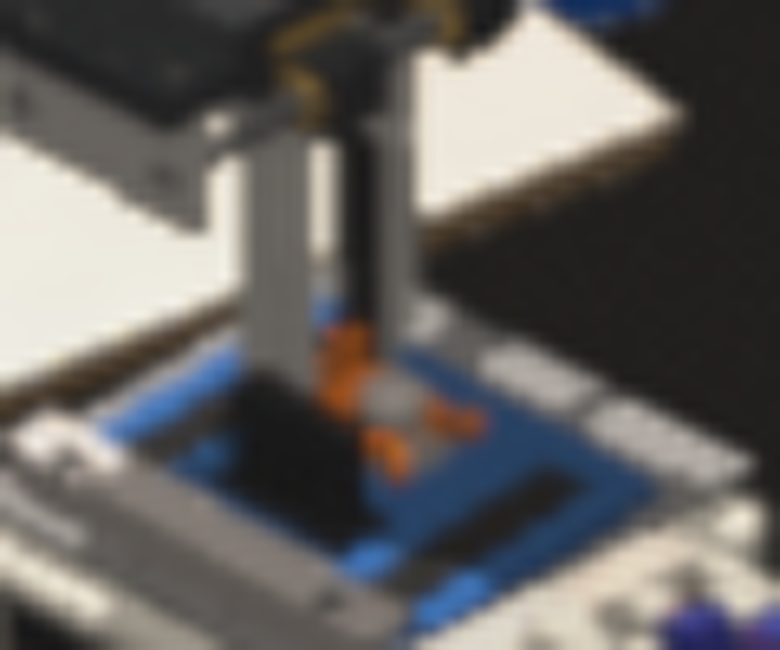

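Request:
play_rows(moves=[{"claw":0,"linear":[-1,0,0],"turn":[0,0,0]},{"claw":0,"linear":[-2,0,0],"turn":[0,0,0]},{"claw":0,"linear":[-2.5,0,0],"turn":[0,0,0]},{"claw":0,"linear":[-2.5,0,0],"turn":[0,0,0]}], force=60)

```text
time_s: 20.85
ee_pos: [0.6495, 0.1629, 0.0679]
eef_rot: [3.14, -0.002, 1.749]
force: [-2.0, 11.2, 0.4]
grip_width: 0.0235
```

Request:
play_rows(moves=[{"claw":0,"linear":[-2.5,0,0],"turn":[0,0,0]},{"claw":0,"linear":[-4,0,0],"turn":[0,0,0]},{"claw":0,"linear":[-5,0,0],"turn":[0,0,0]},{"claw":0,"linear":[-5,0,0],"turn":[0,0,0]}], force=60)

```text
time_s: 21.35
ee_pos: [0.6496, 0.1624, 0.0683]
eef_rot: [3.14, -0.008, 1.751]
force: [-5.1, 25.8, 1.7]
grip_width: 0.0234
```

Request:
play_rows(moves=[{"claw":0,"linear":[0.5,0,0],"turn":[0,0,0]},{"claw":0,"linear":[0.5,0,0],"turn":[0,0.006,0]},{"claw":0.31,"linear":[0.5,0,0],"turn":[0,0.006,0]},{"claw":0.31,"linear":[0.5,0,0],"turn":[0,0.006,0]},{"claw":0.31,"linear":[0.5,0,0],"turn":[0,0.006,0]}], force=60)

```text
time_s: 21.98
ee_pos: [0.6496, 0.1624, 0.0682]
eef_rot: [3.14, -0.014, 1.75]
force: [-0.5, -1.7, 0.8]
grip_width: 0.0289
```

Request:
play_rows(moves=[{"claw":0.31,"linear":[0.5,0,-5],"turn":[0,0.01,0]},{"claw":0.31,"linear":[0.5,0,-20],"turn":[0,0.014,0]},{"claw":0.31,"linear":[20,0,-60],"turn":[0,0.014,0]},{"claw":0.31,"linear":[60,0,-90],"turn":[0,0.014,0]},{"claw":0.31,"linear":[100,0,-110],"turn":[0,0.014,0]},{"claw":0.31,"linear":[100,0,-110],"turn":[0,0.014,0]}], force=60)

```text
time_s: 22.72
ee_pos: [0.6318, 0.2618, 0.1828]
eef_rot: [3.136, -0.029, 1.754]
force: [-0.0, -1.0, -0.7]
grip_width: 0.0291
```

```bash
python3 - <<'E'
from ov import *
q,R,o=tool();print(q,o["eef_rot"],o["force"],o["moment"],o["grip_width"])
snap("scene","s18",(255,140,60,50),13); snap("top","t18",(180,110,90,80),8)
def clip_segs(p,z=0):
    M=lambda Q: world(p,Q)+[0,0,z]
    return [(M(rect(-.03,-.0,-.012,.012,.006)),(0,0,255)),(M(rect(-.03,-.02,-.012,.012,.016)),(255,255,255)),(M(circ(0,0,.007,.006)),(0,255,0)),(M(rect(0,.019,-.018,.018,.006)),(255,0,255))]
overlay("pics/s18_raw.png","scene",(255,140,60,50),13,clip_segs((*S,PSI-np.pi/2),.063),"pics/o9.png")
E
```

```text
[0.63176277 0.26184442 0.1827513 ] [ 3.13578172 -0.0290843   1.75364231] [-0.01966713 -1.03856029 -0.68186885] [-0.09620884  0.05290331  0.00182854] 0.029051231354534718
```

View pics/s18.png

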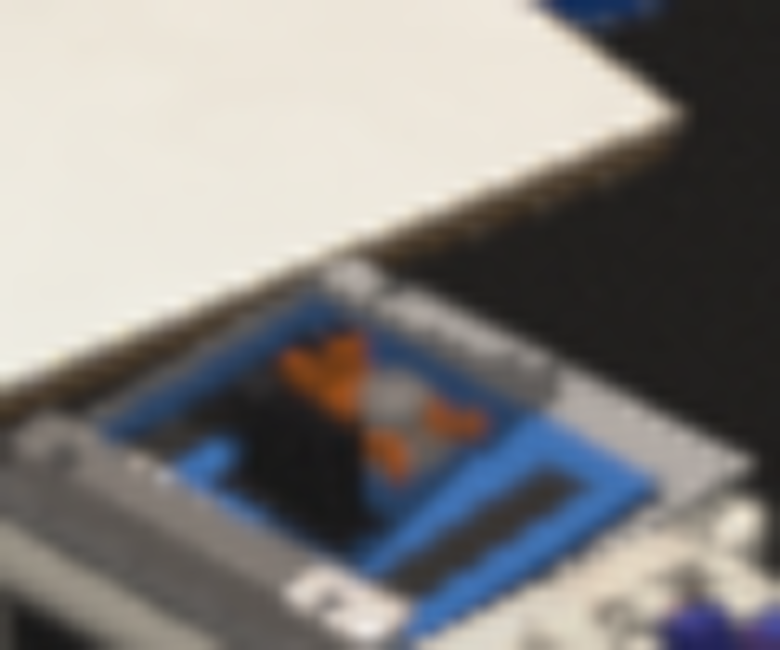

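View pics/o9.png

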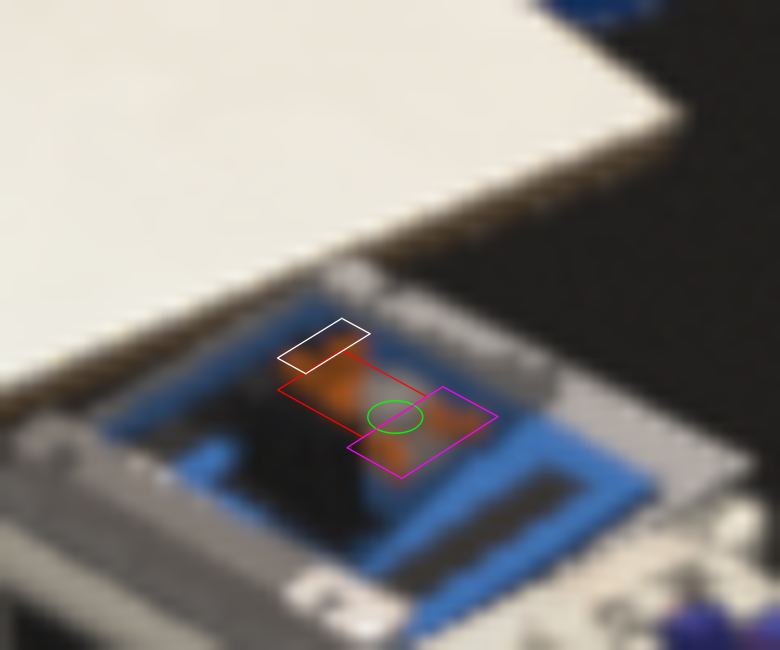

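View pics/t18.png

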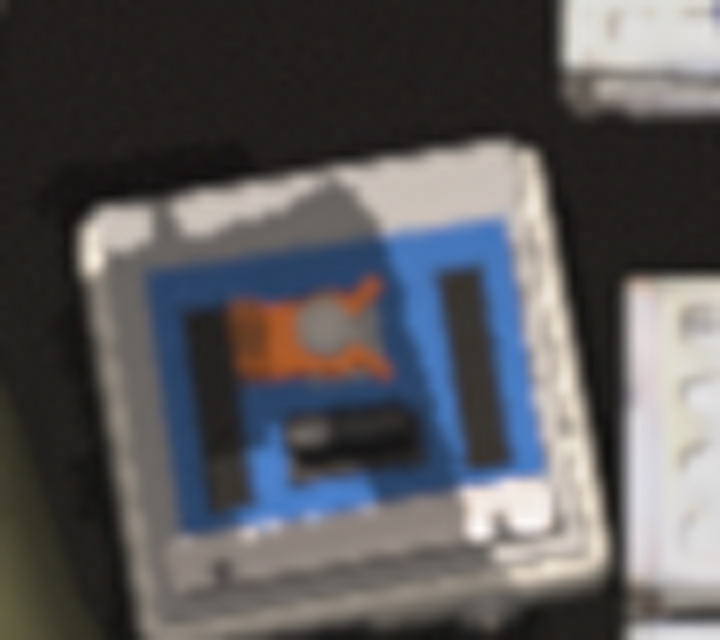

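```bash
python3 - <<'E'
from ov import *
def clip_segs(p,z=0):
    M=lambda Q: world(p,Q)+[0,0,z]
    return [(M(rect(-.03,-.0,-.012,.012,.006)),(0,0,255)),(M(rect(-.03,-.02,-.012,.012,.016)),(255,255,255)),(M(circ(0,0,.007,.006)),(0,255,0)),(M(rect(0,.019,-.018,.018,.006)),(255,0,255)),(M(circ(0,0,.0095,.014)),(0,255,0))]
im=clip_segs((*S,PSI-np.pi/2),.063)
overlay("pics/t18_raw.png","top",(200,135,40,35),18,im,"pics/o10.png")
snap("scene","full"); 
E
```

```text
(no output)
```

View pics/o10.png

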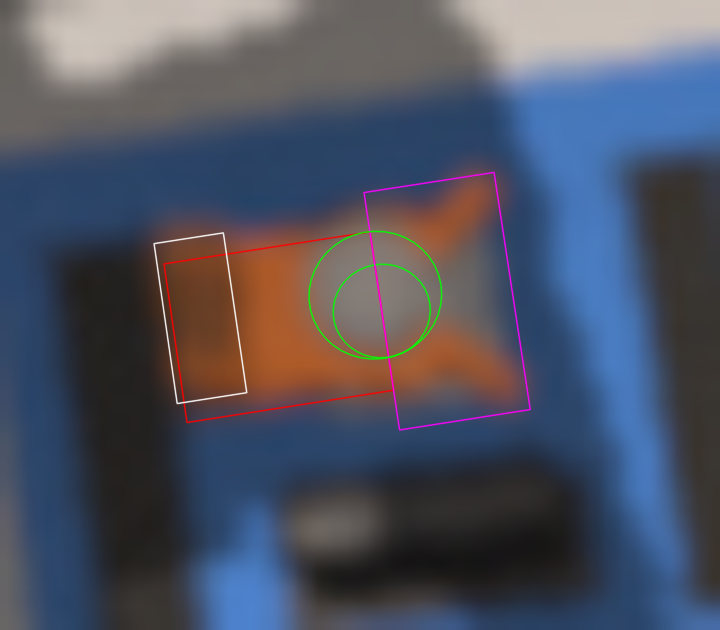

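View pics/full.png

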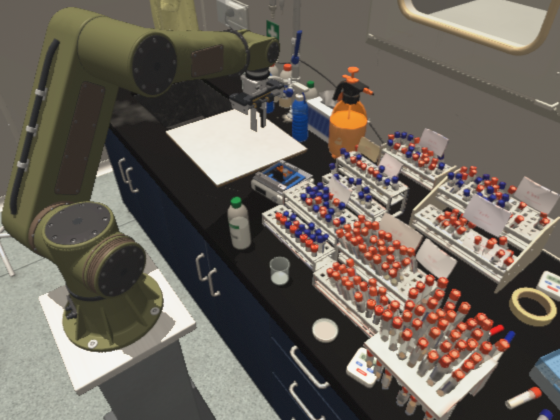

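```bash
python3 - <<'E'
from station import hand_in
print(hand_in())
E
```

```text
the job is handed in; nothing more can be done
None
```

The tray insert is fitted on the shaker and locked with the clip. I handed the job in at about 23 s of the 72 s, with the arm clear of everything.

**Tray:** I picked it up by the handle and tilted it about 24°, then slid its front edge under the lip until it lightly touched the wall. I then rotated it down flat. The picture after release showed the tray flat, its edge under the lip, and the stud up through the hole.

**Clip:** I slid it about 1 mm above the tray into the groove from the +y side.
- The push force rose, then briefly reversed, which fits the jaws snapping in.
- After that it met a hard stop: about 26 N with only about 0.5 mm of movement. That was at the expected distance from the stud, 22.4 mm against about 22.5 mm.
- I then let go and withdrew.

**Last checks:** In both camera views the clip sits home along its axis to within about 1 mm. The beaker, dish and bottle are upright and where they were.

**Not perfect:**
- The top view shows the clip turned about 4° on the stud and perhaps 1 mm off sideways.
- While gripping the clip I saw a short upward force of about 8 N that I could not explain. It was gone once I lifted, and nothing had moved.
- I did not do a second push on the back of the clip after letting go.

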